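# Put the plaster-finishing kit into its fitted holders

## Robot

A 6-joint arm with a two-finger parallel gripper is mounted at the origin on a cart in front of the work surface, level with it; the furniture and walls round the work are solid. World frame = base frame: x ahead of the robot, y to its left, z up, the work surface at z = 0. Lengths are in m, angles in degrees, forces in N, time in s.
With the tool pointing down it reaches from about 0.3 to 0.75 m from the base axis. Payload 8.5 kg.
Tool frame: the origin (TCP) lies at the very end of the fingers, on their centre line; the grasp point (between the pads) lies 19 mm behind it (env.hold_point_z is the distance from the TCP to the grasp point, in m); z points along the fingers, y is the line along which they close (so a half turn about z gives the same grasp; the last joint's range is limited). The gripper opens to 85 mm and grips with 20 to 120 N. Pads are 22 mm wide; open, the fingers measure 114 mm over their backs; the gripper's body (76 mm by 85 mm) begins 54 mm behind the grasp point. The pads swing forward as they close: fully open they stand 13 mm farther back than shut.
Start: joints at [-76.278, 21.807, 74.336, -0, 83.858, -12.336], TCP at [0.242, -0.494, 0.191] pointing down, gripper open.
Joint ranges: [-178.18, 178.18], [-50.72, 133.34], [12.68, 142.11], [-81.47, 261.47], [9.98, 163.14], [-165.26, 165.26]. Speed limits (degrees/s): [136.94, 136.94, 180, 180, 180, 180].

## Interface

Orientations are given as a 3x3 rotation matrix whose columns are the frame's x, y, z axes.
In Python, from rig import env, optics gives the robot as it stands.
- The arm moves only by the shell command python3 -m jog 'ROWS' [OPENING] [FORCE]. ROWS is JSON, a list of rows, each an object with "linear": the shift along the tool's x, y, z in units of 40 mm (1.0 is 40 mm), a list of three; "roll": the turn about the tool's z in units of 5 degrees (1.0 is 5 degrees). A call has 1 to 12 rows; each row shifts and turns the commanded pose from where the row before left it, along the tool's axes as they then stand; what a row does not reach is not made up. A row lasts 1/12 s, in which the tool goes at most 41.7 mm and 7.16 degrees, less where a joint would pass 70% of its speed; a pose out of reach is approached as far as the arm can. A call is refused whole if a number of a shift passes 1 or a number of a turn 1, either way. A call with a gripper value outside its range is refused whole. OPENING is the opening, from -1 (shut) to 1 (fully open), set as the call begins (- or left out, the last holds). The fingers move at their own pace and stop on an object; FORCE is the grip in N (left out, the last holds). Time passes only in rows, so rows that do not move let the fingers close. It gives the time, the measured TCP pose, the force, the opening and the grip force at its end, in the units of the state.
- env.observe(): the state, without advancing time (a new reading comes with each control period).
- optics.get_image(name): name is "scene" or "side" or "wrist"; returns the picture (400x640x3 uint8, red, green, blue); there is no depth.
- optics.calibration(name): a dict with "fov_y" (degrees; the focal length in pixels is half the picture's height over the tangent of half this angle, whatever the lens; pixels are square), "cx", "cy" (the principal point, pixels), "D" ([k1, k2, p1, p2, k3] as OpenCV has them; the pictures are not rectified), "T" (4x4, takes a point from camera to world coordinates). Camera axes: x right, y down, z forward; pixel columns grow to the right and rows downward; lengths in m; the calibration is good to about 2 mm. A picture is of the moment at which its call begins: read the wrist's pose just before it. calibration takes no time and is no camera call; for the wrist camera it gives the pose at the moment of the call.
- env.close_job(): hands the job in; it is judged then, once.
The state is a dict: "time_s": time; "q": joint angles; "qvel": joint speeds; "joint_efforts": joint torques, N m; "position": TCP position; "tool_rot": TCP orientation; "ft_force": force on the tool from outside, world axes, zero at the start; "wrist_torque": the same for the moment, N m; "grip_width": finger opening in m; "gripper_force": force on a finger pad.
Only numpy, scipy, OpenCV 4.12 (cv2) and the standard library are available. Lean on these libraries where they do the work, as an engineer would, in place of code of your own. Each camera call takes 0.05 s, during which the arm holds its last target. There are 200 camera calls.

## Task

Put the four finishing-kit pieces away, each into the wooden holder cut to its shape and size: the plaster bar flat in the long narrow tray, the sanding block flat in the wide tray, the green beaker upright in the round recess and the plaster post upright in the square recess. Seat each piece fully on the floor of its recess, let go of everything, and leave the cup and the tape roll where they are.

Things in the scene. Friction and masses are not known exactly. Their poses are not given: they have to be found in the camera images.
- plaster_bar: Off-white straight plaster test bar, long and narrow: 22 wide (own x) x 150 long (own y) x 14 mm high, lying flat on the bench. Loose. Its origin is the centre of its underside; z up. Grasp across the 22 mm.
- sanding_block: Brown cork-coloured rectangular sanding block, 50 wide (own x) x 93 long (own y) x 26 mm high, lying flat on the bench. Loose. Its origin is the centre of its underside; z up. Grasp across the 50 mm.
- beaker: Green open tapered mixing beaker, 65 mm outer diameter at the mouth, 52 mm at the foot, 73 mm tall, hollow, standing upright on the bench. Loose. Its origin is the centre of its underside; z up. It can be grasped from outside, across, about 15 to 20 mm below the mouth. Its yaw is of no importance.
- plaster_post: Small off-white square plaster post, 21 x 21 mm and 62 mm tall, standing upright on the bench. Loose. Its origin is the centre of its underside; z up. Grasp across two oppopoint faces (along its own x or y).
- bar_cradle: Fixed plywood tray with a grey floor for the plaster bar: long narrow rectangular recess 38 (own x) x 166 mm (own y); outside 56 x 184 mm. Floor 4 mm and rim 14 mm above the bench; the rim (9 mm thick) is left open for 56 mm in the middle of each long side, for fingers. Origin: centre of its underside, on the bench, below the middle of the recess.
- block_cradle: Fixed plywood tray with a grey floor for the sanding block: wide rectangular recess 66 (own x) x 109 mm (own y); outside 84 x 127 mm. Floor 4 mm and rim 14 mm above the bench; the rim (9 mm thick) is left open for 56 mm in the middle of each long side, for fingers. Origin: centre of its underside, on the bench, below the middle of the recess.
- beaker_socket: Fixed plywood block 98 x 98 x 18 mm with a round recess, 68 mm diameter, grey floor 6 mm above the bench, for the foot of the beaker. Origin: centre of its underside, on the bench, below the middle of the recess.
- post_socket: Fixed plywood block 74 x 74 x 18 mm with a small square recess, 37 x 37 mm (sides along own x and y), grey floor 6 mm above the bench, for the plaster post. Origin: centre of its underside, on the bench, below the middle of the recess.
- cup: Off-white mixing cup, 60 mm across the mouth, 59 mm tall, standing beyond the work. To be left alone. Origin: centre of its underside.
- tape_roll: Cream roll of masking tape lying flat, 102 mm diameter, 31 mm high, beyond the work. To be left alone. Origin: centre of its underside.
Things that resemble listed ones, but are neither listed nor needed, are in the scene too. Leave any blue look-alike of the beaker alone.

How it is judged (in metres and radians):
At the end, for the whole second after the job is handed in: Each piece is in its own holder, released, at rest, underside within 3 mm of floor height, tilt under 0.08 rad: bar and block within 15 mm of centre and 0.3 rad of the recess's length (either way round), beaker and post within 13 mm. Cup and tape roll within 30 mm of their start (horizontal distance between plaster_bar and bar_cradle below 0.015 m and z of plaster_bar in the frame of bar_cradle between 0.001 and 0.007 m and angle between each of plaster_bar, sanding_block, beaker, plaster_post's own z axis and vertical below 0.08 rad and linear speed of each of plaster_bar, sanding_block, beaker, plaster_post below 0.02 m/s and angular speed of each of plaster_bar, sanding_block, beaker, plaster_post below 0.2 rad/s and contact force between each of plaster_bar, sanding_block, beaker, plaster_post and the fingers below 0.05 N and angle between the y axis of plaster_bar and the y axis of bar_cradle, either way round below 0.3 rad and horizontal distance between sanding_block and block_cradle below 0.015 m and z of sanding_block in the frame of block_cradle between 0.001 and 0.007 m and angle between the y axis of sanding_block and the y axis of block_cradle, either way round below 0.3 rad and horizontal distance between beaker and beaker_socket below 0.013 m and z of beaker in the frame of beaker_socket between 0.003 and 0.009 m and horizontal distance between plaster_post and post_socket below 0.013 m and z of plaster_post in the frame of post_socket between 0.003 and 0.009 m and distance of each of cup, tape_roll from where it was at the start of the episode below 0.03 m); the robot touches nothing.
It fails at once if The cup or the tape roll is displaced by more than 30 mm (distance of any of cup, tape_roll from where it was at the start of the episode above 0.03 m).
It also fails if it takes over 83 s, if anything falls off the work surface, if the arm or the gripper's body presses on something with over 40 N, if the wrist force passes 120 N, or if a joint passes its speed limit or range.

## Working session

There is one attempt and no reset: what is moved stays moved. The work goes in short steps, Python scripts to look and compute and a shell command to move; the robot and the scene stay as the last step left them, time stands still between calls to the robot, and variables do not carry over. Pictures are saved under pics/ and viewed, at most 14 in all, crops included, and the job is handed in when it is done.

```bash
ls; mkdir -p pics; cat > h.py <<'E'
from rig import env, optics
import numpy as np, cv2
def K(c):
    f=200/np.tan(np.radians(c['fov_y'])/2); return np.array([[f,0,c['cx']],[0,f,c['cy']],[0,0,1]])
def world(c,pts,z):
    u=cv2.undistortPoints(np.array(pts,float).reshape(-1,1,2),K(c),np.array(c['D'])).reshape(-1,2)
    T=np.array(c['T']); d=np.c_[u,np.ones(len(u))]@T[:3,:3].T; o=T[:3,3]
    return o+d*((z-o[2])/d[:,2])[:,None]
def pix(c,P):
    T=np.linalg.inv(np.array(c['T'])); r,_=cv2.Rodrigues(T[:3,:3])
    return cv2.projectPoints(np.array(P,float).reshape(-1,1,3),r,T[:3,3],K(c),np.array(c['D']))[0].reshape(-1,2)
def save(n,im,): cv2.imwrite(f'pics/{n}.png',im[:,:,::-1])
E
python3 - <<'E'
from h import *
for n in('scene','side'):
    im=optics.get_image(n); save(n+'1',im); c=optics.calibration(n); print(n,c['fov_y'],c['D'],np.round(c['T'],3).tolist())
print(env.observe(),env.hold_point_z)
E
```

```text
pics
scene 55.452595709542535 [-0.05372817  0.          0.          0.          0.        ] [[-0.449, -0.703, 0.551, -0.142], [-0.893, 0.348, -0.284, 0.427], [0.008, -0.62, -0.785, 1.055], [0.0, 0.0, 0.0, 1.0]]
side 45.172846971927925 [-0.01691743  0.          0.          0.          0.        ] [[0.968, -0.136, 0.212, 0.277], [-0.251, -0.55, 0.796, -1.135], [0.009, -0.824, -0.567, 0.88], [0.0, 0.0, 0.0, 1.0]]
{'time_s': 0.1, 'q': array([-7.62784460e+01,  2.18368827e+01,  7.43811926e+01, -2.73918727e-05,
        8.38587140e+01, -1.23365235e+01]), 'qvel': array([ 0.00034753, -0.07772906, -0.12916006, -0.02164827, -0.03393532,
        0.06478245]), 'joint_efforts': array([ 4.99466958e-03, -4.49214864e+01, -2.31660390e+01, -1.12103692e-04,
        3.53246665e-03,  2.02755257e-05]), 'position': array([ 0.24151621, -0.49376764,  0.19087128]), 'tool_rot': array([[ 8.98349256e-01,  4.39281815e-01, -3.18367982e-04],
       [ 4.39281838e-01, -8.98348358e-01,  1.30186217e-03],
       [ 2.85879023e-04, -1.30938018e-03, -9.99999102e-01]]), 'ft_force': array([ 1.00707802, -0.40051926, -0.09401121]), 'wrist_torque': array([-0.01978359, -0.01567824, -0.0349028 ]), 'gripper_force': 0.0, 'grip_width': 0.08555162205684361} 0.0187
```

View pics/scene1.png

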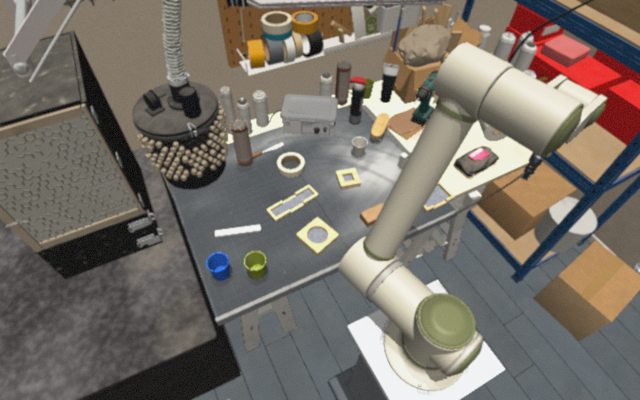

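View pics/side1.png

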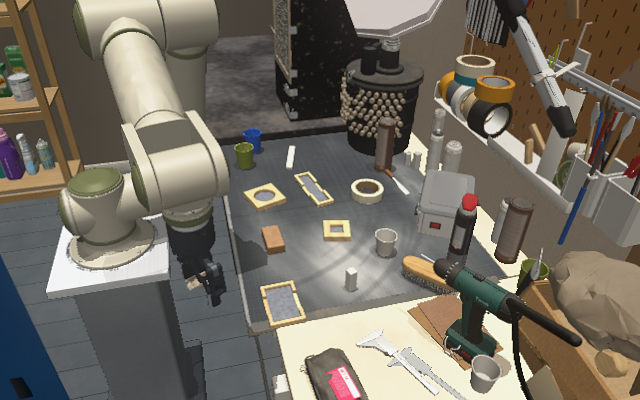

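Side view shows everything: beaker (244,155), bar (291,157), block (273,239), post (351,279), the four holders and the cup at (385,242). I'll enlarge both views.

```bash
python3 - <<'E'
import cv2
def crop(n,x0,y0,x1,y1,s):
    im=cv2.imread(f'pics/{n}1.png')[y0:y1,x0:x1]
    im=cv2.resize(im,None,fx=s,fy=s,interpolation=cv2.INTER_CUBIC)
    for i in range(0,x1-x0,20): cv2.line(im,(i*s,0),(i*s,6),(0,0,255),1);cv2.putText(im,str(x0+i),(i*s,18),0,.4,(0,0,255))
    for i in range(0,y1-y0,20): cv2.line(im,(0,i*s),(6,i*s),(0,0,255),1);cv2.putText(im,str(y0+i),(8,i*s+4),0,.4,(0,0,255))
    cv2.imwrite(f'pics/{n}_c{x0}.png',im)
crop('side',220,120,400,220,4)
crop('side',240,205,400,335,4)
crop('scene',200,160,400,290,4)
E
```

```text
(no output)
```

View pics/side_c220.png

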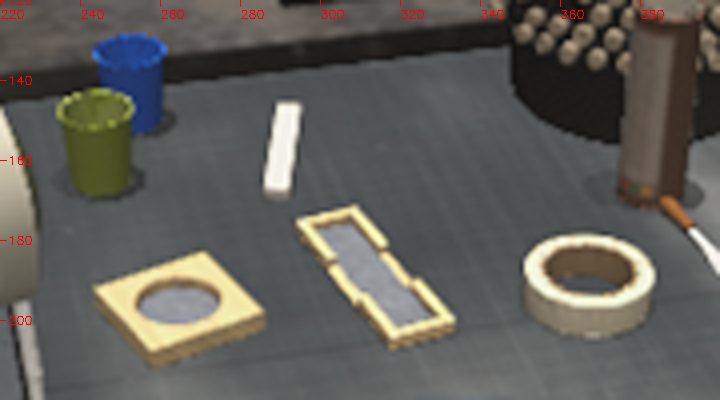

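View pics/side_c240.png

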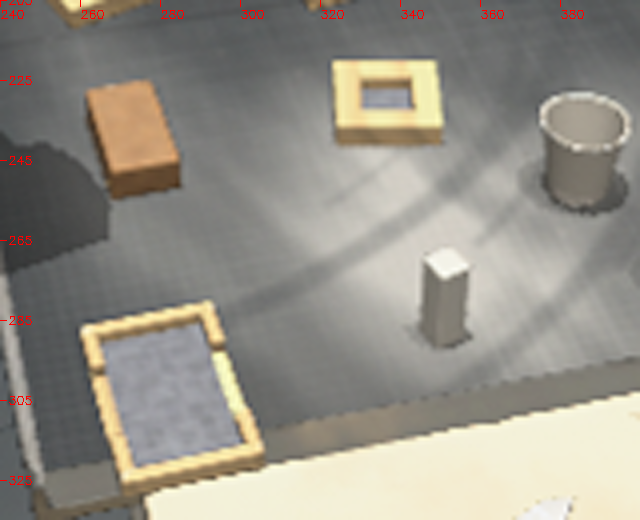

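View pics/scene_c200.png

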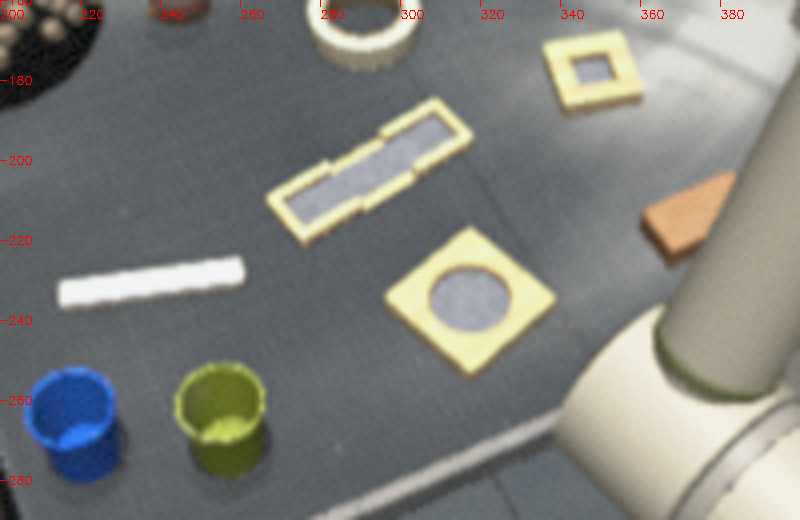

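```bash
cat > m.py <<'E'
from h import *
S=dict(
side={'bsock':(220,120,.018,[(94,294),(206,253),(264,311),(152,352)]),'brecess':(220,120,.018,[(178,299)]),
'bcradle':(220,120,.014,[(297,224),(358,206),(455,322),(392,340)]),'bar':(220,120,.014,[(278,102),(301,103),(288,184),(264,184)]),
'beaker':(220,120,.073,[(97,111),(60,111),(134,111)]),
'block':(240,205,.026,[(87,92),(152,81),(180,158),(107,178)]),'psock':(240,205,.018,[(332,61),(438,61),(442,128),(337,131)]),
'kcradle':(240,205,.014,[(82,327),(208,301),(263,448),(129,478)]),'post':(240,205,.062,[(425,257),(446,248),(469,262),(446,277)]),
'cup':(240,205,.059,[(584,122)])},
scene={'bar':(200,160,.014,[(58,283),(241,258),(244,278),(60,303)]),'bcradle':(200,160,.014,[(267,199),(434,98),(473,133),(305,238)]),
'bsock':(200,160,.018,[(386,298),(470,228),(556,297),(470,372)]),'brecess':(200,160,.018,[(471,298)]),
'psock':(200,160,.018,[(543,43),(620,31),(642,97),(568,108)]),'beaker':(200,160,.073,[(220,404),(175,404),(265,404)]),
'block':(200,160,.026,[(643,214),(733,172),(674,256)])})
for n in S:
    c=optics.calibration(n)
    for k,(x0,y0,z,p) in S[n].items():
        w=world(c,np.array(p)/4+[x0,y0],z)[:,:2]*1000
        e=np.roll(w,-1,0)-w
        print(n,k,'mean',w.mean(0).round(1),'first',w[0].round(0),'len',np.hypot(*e.T).round(0),'ang',np.degrees(np.arctan2(e[:,1],e[:,0])).round(1)%180)
E
python3 m.py
```

```text
side bsock mean [448.3  92.9] first [385. 119.] len [103.  96.  98.  93.] ang [ 20.8 107.5  19.1 110.2]
side brecess mean [448.   96.6] first [448.  97.] len [0.] ang [0.]
side bcradle mean [608.4 104.5] first [564. 187.] len [ 58. 184.  55. 181.] ang [ 15.1  99.8  11.8 100.9]
side bar mean [581.6 322.2] first [593. 395.] len [ 21. 143.  21. 145.] ang [161.2  72.7 166.2  73. ]
side beaker mean [418.  311.5] first [418. 312.] len [31. 63. 32.] ang [166.3 166.3 166.3]
side block mean [ 434.2 -119.5] first [411. -75.] len [47. 86. 52. 93.] ang [ 1.5 91.5  9.  88.6]
side psock mean [ 618.9 -119.4] first [591. -73.] len [77. 76. 73. 79.] ang [166.1  74.  168.5  77. ]
side kcradle mean [ 414.2 -347.6] first [ 371. -288.] len [ 80. 123.  79. 123.] ang [ 2.1 92.4  1.9 93. ]
side post mean [ 589.6 -333.9] first [ 578. -327.] len [16. 18. 20. 21.] ang [ 16.4 122.8  26.7 109.7]
side cup mean [ 721.6 -227.4] first [ 722. -227.] len [0.] ang [0.]
scene bar mean [580.  325.1] first [611. 395.] len [150.  20. 150.  20.] ang [ 73.2 165.   73.1 166.8]
scene bcradle mean [608.  112.7] first [615. 208.] len [182.  53. 182.  53.] ang [102.1  13.9 102.1  14. ]
scene bsock mean [446.8  99.6] first [477. 161.] len [98. 97. 99. 96.] ang [108.9  18.6 108.2  17.8]
scene brecess mean [446.3  99.5] first [446.  99.] len [0.] ang [0.]
scene psock mean [ 616.6 -113.5] first [665. -88.] len [74. 82. 68. 81.] ang [ 75.6 163.2  74.6 167.1]
scene beaker mean [414.7 322.9] first [415. 323.] len [33. 66. 33.] ang [63.7 63.7 63.7]
scene block mean [437.1 -96.4] first [452. -65.] len [ 93. 105.  48.] ang [ 92.3 119.4   0.8]
```

```bash
cat > go.py <<'E'
import sys
from h import *
# go.py x y z yaw [more...] (m, deg yaw of tool x): shift in 40 mm units in tool axes, roll in 5-deg units
a=[float(v) for v in sys.argv[1:]]
o=env.observe(); p=o['position']; R=np.array(o['tool_rot'])
yaw=np.degrees(np.arctan2(R[1,0],R[0,0]))
for i in range(0,len(a),4):
    t=np.array(a[i:i+3]); d=R.T@(t-p)/.04
    dy=(a[i+3]-yaw+90)%180-90
    print('lin',d.round(3),'roll',round(-dy/5,3),'q6 after',round(o['q'][5]-dy,1))
    p=t
    yaw+=dy; y=np.radians(yaw); R=np.array([[np.cos(y),np.sin(y),0],[np.sin(y),-np.cos(y),0],[0,0,-1]])
print('t',round(o['time_s'],2),'pos',o['position'].round(4),'yaw',round(yaw,2))
E
python3 go.py 0.52 -0.36 0.22 26
python3 - <<'E'
from h import *
c=optics.calibration('wrist'); T=np.array(c['T']); o=env.observe()
print(c['fov_y'],c['D'],(np.array(o['tool_rot']).T@(T[:3,3]-o['position'])).round(4),(np.array(o['tool_rot']).T@T[:3,:3]).round(3).tolist())
E
```

```text
lin [ 7.724  0.053 -0.726] roll 0.012 q6 after -12.3
t 0.1 pos [ 0.2415 -0.4938  0.1909] yaw 26.0
70.74408754891358 [-0.03809972  0.          0.          0.          0.        ] [ 0.0709  0.0006 -0.1824] [[0.0, -0.961, -0.277], [1.0, 0.0, 0.0], [-0.0, -0.277, 0.961]]
```

```bash
python3 -m jog '[{"linear":[0.7,0.03,-0.15]},{"linear":[0.85,0.03,-0.15]},{"linear":[0.85,0,-0.1]},{"linear":[0.85,0,-0.1]},{"linear":[0.85,0,-0.1]},{"linear":[0.85,0,-0.1]},{"linear":[0.85,0,0]},{"linear":[0.85,0,0]},{"linear":[0.7,0,0]},{"linear":[0.4,0,0]},{"linear":[0,0,0]},{"linear":[0,0,0]}]' 1 40
cat > snap.py <<'E'
import sys,json
from h import *
n=sys.argv[1]
c=optics.calibration('wrist'); im=optics.get_image('wrist'); save(n,im)
json.dump({k:np.array(v).tolist() for k,v in c.items()},open(f'pics/{n}.json','w'))
b=cv2.resize(im,(800,500),interpolation=cv2.INTER_CUBIC); save(n+'_b',b)
E
python3 snap.py w1; python3 go.py 0.5896 -.3339 .2 26
```

```text
lin [ 9.574  0.23  -0.224] roll 0.012 q6 after -12.3
t 0.15 pos [ 0.2415 -0.4938  0.191 ] yaw 26.0invalid input
```

View pics/w1_b.png

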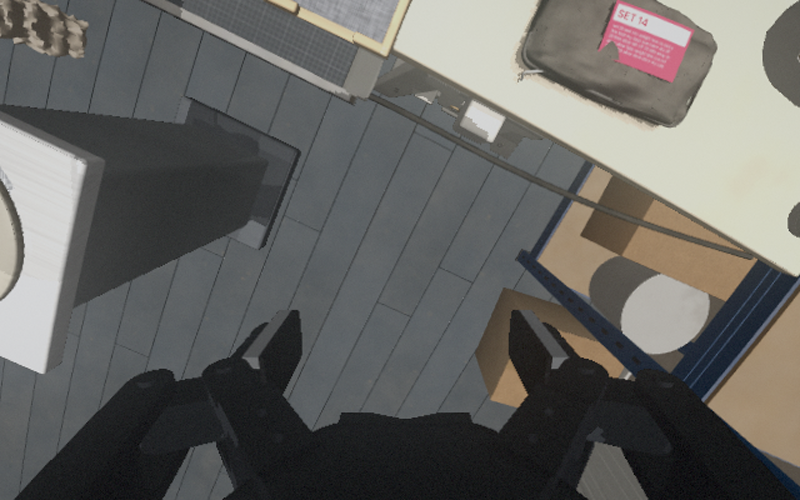

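The view is still from the start pose: the move was refused, probably because the rows lacked "roll".

```bash
python3 -m jog '[{"linear":[0.7,0.03,-0.15],"roll":0},{"linear":[0.85,0.03,-0.15],"roll":0},{"linear":[0.85,0,-0.1],"roll":0},{"linear":[0.85,0,-0.1],"roll":0},{"linear":[0.85,0,-0.1],"roll":0},{"linear":[0.85,0,-0.1],"roll":0},{"linear":[0.85,0,0],"roll":0},{"linear":[0.85,0,0],"roll":0},{"linear":[0.7,0,0],"roll":0},{"linear":[0.4,0,0],"roll":0},{"linear":[0,0,0],"roll":0},{"linear":[0,0,0],"roll":0}]' 1 40
python3 snap.py w2; python3 go.py 0.5896 -.3339 .2 26
```

```text
time_s: 1.15
position: [0.5214, -0.3596, 0.2188]
tool_rot: [[0.898, 0.441, -0.001], [0.441, -0.898, 0.001], [-0.001, -0.001, -1.0]]
ft_force: [-0.6, -0.6, 0.7]
grip_width: 0.0854
gripper_force: 0.0
lin [1.836 0.167 0.475] roll 0.012 q6 after 18.6
t 1.2 pos [ 0.5207 -0.3602  0.2191] yaw 26.0
```

View pics/w2_b.png

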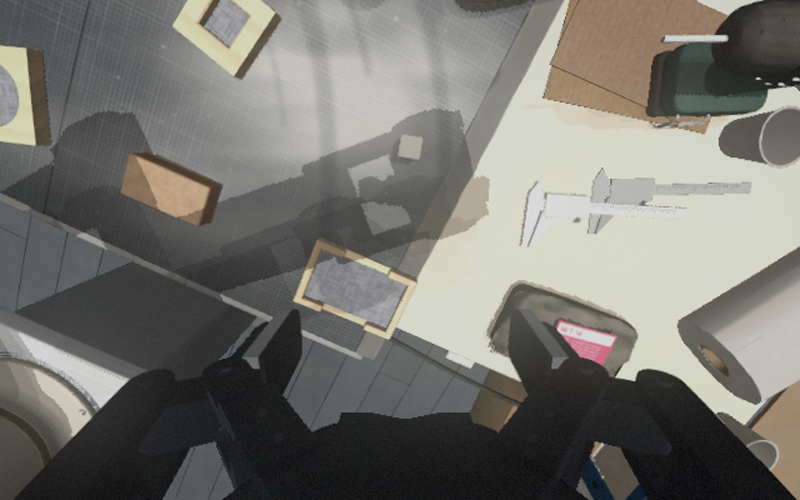

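Post top around (410,148), block (172,188), block cradle (355,290), post socket (228,30). I'll make an enlarged composite for precise corners.

```bash
cat > comp.py <<'E'
import cv2,sys,numpy as np
# comp.py name out s x0,y0 ... ; 4 panels 2x2, each 400x300, scale s from native
n,out,s=sys.argv[1],sys.argv[2],int(sys.argv[3]); im=cv2.imread(f'pics/{n}.png'); P=[]
for a in sys.argv[4:]:
    x0,y0=map(int,a.split(','))
    c=cv2.resize(im[y0:y0+300//s,x0:x0+400//s],None,fx=s,fy=s,interpolation=cv2.INTER_CUBIC)
    c=cv2.copyMakeBorder(c,0,300-c.shape[0],0,400-c.shape[1],0)
    for i in range(10,400//s,10): cv2.line(c,(i*s,0),(i*s,5),(0,0,255),1);cv2.putText(c,str(x0+i),(i*s-8,15),0,.35,(0,0,255))
    for i in range(10,300//s,10): cv2.line(c,(0,i*s),(5,i*s),(0,0,255),1);cv2.putText(c,str(y0+i),(7,i*s+4),0,.35,(0,0,255))
    P.append(c)
while len(P)<4: P.append(np.zeros_like(P[0]))
cv2.imwrite(f'pics/{out}.png',np.vstack([np.hstack(P[:2]),np.hstack(P[2:])]))
E
python3 comp.py w2 w2c 4 130,0 90,110 285,90 232,185
```

```text
(no output)
```

View pics/w2c.png

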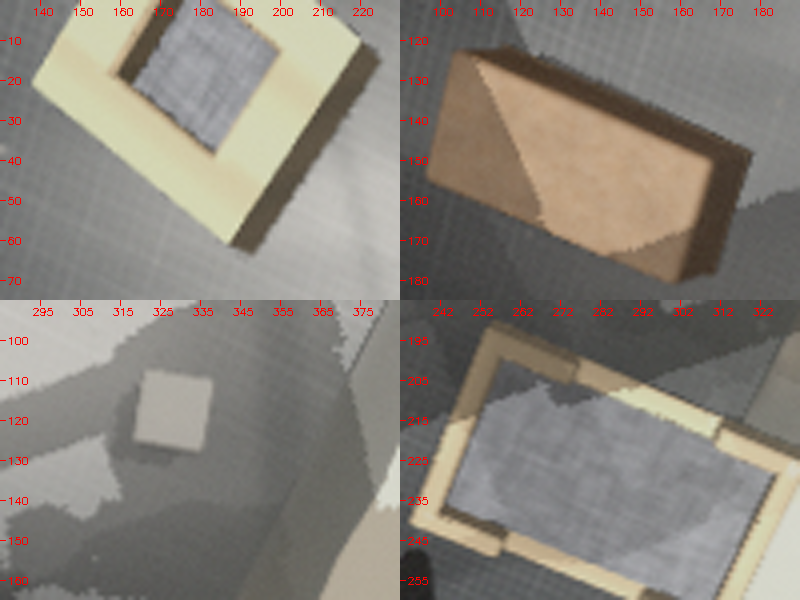

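```bash
cat > wm.py <<'E'
from h import *
import json
def meas(n,items):
    c=json.load(open(f'pics/{n}.json'))
    for k,(z,p) in items.items():
        w=world(c,p,z)[:,:2]*1000; e=np.roll(w,-1,0)-w
        print(k,'mean',w.mean(0).round(1),'mid02',((w[0]+w[2])/2).round(1) if len(w)>2 else '','len',np.hypot(*e.T).round(0),'ang',(np.degrees(np.arctan2(e[:,1],e[:,0]))%180).round(1))
def P(x0,y0,s,ox,oy,pts): return [(x0+(x-ox)/s,y0+(y-oy)/s) for x,y in pts]
E
python3 - <<'E'
from wm import *
meas('w2',{'psock':(.018,P(130,0,4,0,0,[(32,82),(231,243),(362,45)])),'precess':(.018,P(130,0,4,0,0,[(117,75),(213,157),(280,48)])),
'block':(.026,P(90,110,4,400,0,[(455,50),(712,158),(679,283),(427,180)])),
'post':(.062,P(285,90,4,0,300,[(146,370),(212,379),(201,452),(135,438)])),
'kcr':(.014,P(232,185,4,400,300,[(803,456),(490,322),(412,522)])),'kcr4':(.014,P(232,185,4,400,300,[(803,456),(490,322),(412,522)])+[(312,270)])})
E
```

```text
psock mean [ 605.  -124.3] mid02 [ 619.5 -115.2] len [ 74.  72. 104.] ang [ 76.6 166.  120.3]
precess mean [ 612.6 -120.3] mid02 [ 620.3 -115.9] len [36. 38. 52.] ang [ 75.3 167.3 122.9]
block mean [ 436.3 -114.7] mid02 [ 436.4 -114.9] len [90. 46. 90. 46.] ang [92.4  3.2 92.6  2.2]
post mean [ 590.6 -332.2] mid02 [ 590.3 -332.4] len [19. 21. 20. 19.] ang [108.7  17.9 104.5  16.4]
kcr mean [ 429.3 -324.4] mid02 [ 415.9 -345.3] len [122.  84. 148.] ang [ 91.8   1.9 126.4]
kcr4 mean [ 416.6 -345.9] mid02 [ 415.9 -345.3] len [122.  84. 125.  82.] ang [91.8  1.9 93.   3.7]
```

```bash
python3 go.py 0.5207 -.3602 .20 17  0.5905 -.3323 .12 17 .5905 -.3323 .026 17
```

```text
lin [-0.001  0.001  0.476] roll 1.812 q6 after 27.6
lin [ 1.873 -0.157  2.   ] roll -0.0 q6 after 18.6
lin [0.   0.   2.35] roll -0.0 q6 after 18.6
t 1.2 pos [ 0.5207 -0.3602  0.2191] yaw 17.0
```

```bash
python3 -m jog '[{"linear":[0,0,0.2],"roll":0.9},{"linear":[0,0,0.28],"roll":0.91},{"linear":[0.6,-0.05,0.6],"roll":0},{"linear":[0.7,-0.05,0.7],"roll":0},{"linear":[0.57,-0.06,0.7],"roll":0},{"linear":[0,0,0.5],"roll":0},{"linear":[0,0,0],"roll":0},{"linear":[0,0,0],"roll":0}]'
python3 go.py  .5905 -.3323 .026 17
```

```text
time_s: 1.87
position: [0.5897, -0.3328, 0.1]
tool_rot: [[0.957, 0.291, -0.001], [0.291, -0.957, 0.001], [-0.001, -0.001, -1.0]]
ft_force: [-0.5, -0.5, 0.6]
grip_width: 0.0852
gripper_force: 0.0
lin [ 0.025 -0.003  1.851] roll -0.012 q6 after 33.6
t 1.87 pos [ 0.5897 -0.3328  0.1   ] yaw 17.0
```

```bash
python3 -m jog '[{"linear":[0.02,0,0.6],"roll":0},{"linear":[0,0,0.7],"roll":0},{"linear":[0,0,0.4],"roll":0},{"linear":[0,0,0.15],"roll":0},{"linear":[0,0,0],"roll":0},{"linear":[0,0,0],"roll":0}]' && python3 -m jog '[{"linear":[0,0,0],"roll":0},{"linear":[0,0,0],"roll":0},{"linear":[0,0,0],"roll":0},{"linear":[0,0,0],"roll":0},{"linear":[0,0,0],"roll":0},{"linear":[0,0,0],"roll":0},{"linear":[0,0,0],"roll":0},{"linear":[0,0,0],"roll":0},{"linear":[0,0,0],"roll":0}]' -1 40
python3 go.py  .5905 -.3323 .13 -14  .62 -.1155 .13 -14 .62 -.1155 .033 -14
```

```text
time_s: 2.37
position: [0.592, -0.3331, 0.0285]
tool_rot: [[0.957, 0.292, 0.003], [0.292, -0.957, -0.002], [0.002, 0.003, -1.0]]
ft_force: [0.2, -0.1, 0.6]
grip_width: 0.0856
gripper_force: 0.0
time_s: 3.12
position: [0.5916, -0.3318, 0.0262]
tool_rot: [[0.956, 0.293, -0.0], [0.293, -0.956, 0.0], [-0.0, -0.0, -1.0]]
ft_force: [0.0, -0.1, 0.2]
grip_width: 0.0004
gripper_force: 0.0
lin [-0.029  0.004 -2.596] roll 6.202 q6 after 64.7
lin [-0.596 -5.437  0.   ] roll -0.0 q6 after 33.7
lin [0.    0.    2.425] roll -0.0 q6 after 33.7
t 3.12 pos [ 0.5916 -0.3318  0.0262] yaw -14.0
```

The gripper closed to zero: it missed. Looking.

```bash
python3 - <<'E'
from h import *
w=optics.get_image('wrist'); s=optics.get_image('side')
cs=optics.calibration('side'); print(pix(cs,[env.observe()['position'],[.5905,-.3323,0]]))
a=cv2.resize(w,(800,500))[170:500,150:650]; b=cv2.resize(s[210:310,300:400],(300,300),interpolation=cv2.INTER_CUBIC)
o=np.zeros((330,800,3),np.uint8); o[:,:500]=a; o[:300,500:]=b; save('miss',o)
E
```

```text
[[351.30529424 280.09385124]
 [350.40346011 287.81180876]]
```

View pics/miss.png

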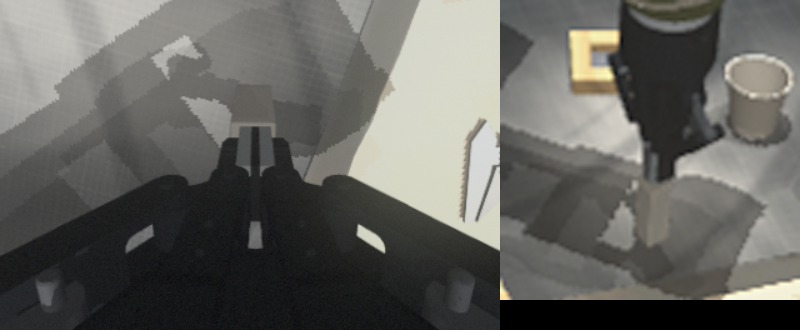

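```bash
python3 - <<'E'
from h import *
c=optics.calibration('wrist'); o=env.observe();p=o['position'];R=np.array(o['tool_rot'])
f=lambda P:(pix(c,P)*1.25-[150,170]).round(0).tolist()
print('tcp',f([p]),'hold',f([p-.0187*R[:,2]]))
y=np.radians(17);u=np.array([np.cos(y),np.sin(y),0]);v=np.array([-np.sin(y),np.cos(y),0])
for off in (0,.01,.02,.03):
  q=np.array([.5905,-.3323,.062])+off*u
  print(off,f([q+.0105*(a*u+b*v) for a,b in((1,1),(1,-1),(-1,-1),(-1,1))]), f([q*[1,1,0]+.0105*(u+v)]))
E
```

```text
tcp [[254.0, 114.0]] hold [[254.0, 127.0]]
0 [[230.0, 123.0], [277.0, 123.0], [276.0, 165.0], [231.0, 165.0]] [[237.0, 84.0]]
0.01 [[230.0, 102.0], [278.0, 102.0], [277.0, 146.0], [231.0, 146.0]] [[237.0, 69.0]]
0.02 [[230.0, 81.0], [278.0, 81.0], [277.0, 126.0], [230.0, 126.0]] [[237.0, 52.0]]
0.03 [[229.0, 58.0], [278.0, 58.0], [278.0, 105.0], [230.0, 105.0]] [[236.0, 36.0]]
```

```bash
python3 - <<'E'
from h import *
w=optics.get_image('wrist'); s=optics.get_image('side')
a=cv2.resize(w[190:290,284:364],(480,600),interpolation=cv2.INTER_CUBIC); b=cv2.resize(s[240:305,325:378],(320,392),interpolation=cv2.INTER_CUBIC)
o=np.zeros((600,800,3),np.uint8); o[:,:480]=a; o[:392,480:]=b; save('miss2',np.clip(o*1.5,0,255).astype(np.uint8)); o=env.observe();print(o['grip_width'],o['gripper_force'],o['position'],o['ft_force'])
E
```

```text
-0.0001015723897018714 0.0 [ 0.59156347 -0.33183483  0.02619464] [-0.30650903 -0.10424427  0.14879092]
```

View pics/miss2.png

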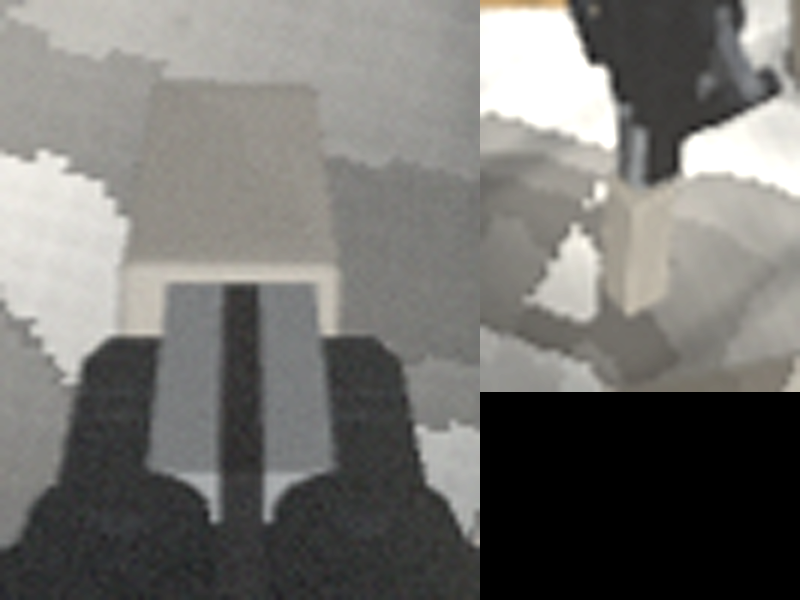

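The shut fingers pass right through the rendered post without moving it and with no force. Either this "post" isn't solid or something else is off. I'll look for another candidate in the saved pictures.

```bash
python3 - <<'E'
from h import *
import cv2
s=cv2.imread('pics/side1.png'); c=cv2.imread('pics/scene1.png')
o=np.zeros((600,800,3),np.uint8)
o[:300,:400]=cv2.resize(s[120:220,370:503],(400,300),interpolation=cv2.INTER_CUBIC)
o[:300,400:]=cv2.resize(s[220:320,260:393],(400,300),interpolation=cv2.INTER_CUBIC)
o[300:,:400]=cv2.resize(c[80:180,200:333],(400,300),interpolation=cv2.INTER_CUBIC)
o[300:,400:]=cv2.resize(c[80:180,310:443],(400,300),interpolation=cv2.INTER_CUBIC)
cv2.imwrite('pics/cand.png',o)
print(world(optics.calibration('side'),[(408,165),(418,172)],0).round(3))
print(pix(optics.calibration('scene'),[[.5905,-.3323,0],[.5905,-.3323,.062]]))
E
```

```text
[[0.974 0.183 0.   ]
 [0.989 0.131 0.   ]]
[[400.89483147 166.03267232]
 [404.08401803 154.48685968]]
```

View pics/cand.png

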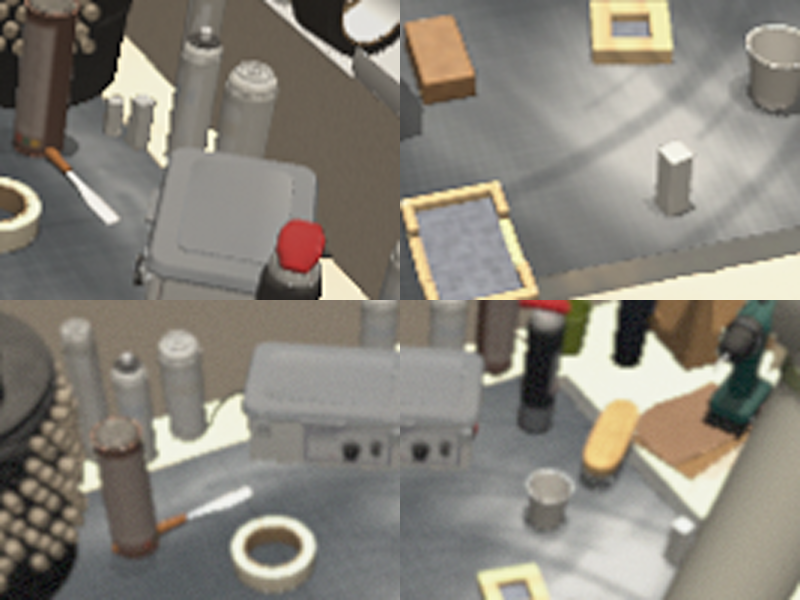

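```bash
python3 -m jog '[{"linear":[0,0,0],"roll":0},{"linear":[0,0,0],"roll":0},{"linear":[0,0,0],"roll":0},{"linear":[0,0,0],"roll":0},{"linear":[0,0,0],"roll":0},{"linear":[0,0,0],"roll":0}]' 1 40; for i in 1 2 3 4 5 6; do python3 -m jog '[{"linear":[0,0,0],"roll":0}]' -1 40 | egrep 'grip|force|pos'; done; python3 - <<'E'
from h import *
save('s2',optics.get_image('side'))
E
```

```text
time_s: 3.82
position: [0.5916, -0.3318, 0.0262]
tool_rot: [[0.956, 0.293, 0.0], [0.293, -0.956, -0.0], [0.0, 0.0, -1.0]]
ft_force: [-1.0, 0.5, 0.5]
grip_width: 0.0727
gripper_force: 0.0
position: [0.5916, -0.3318, 0.0262]
ft_force: [-0.0, 0.3, -1.4]
grip_width: 0.0641
gripper_force: 0.0
position: [0.5916, -0.3318, 0.0262]
ft_force: [0.8, -0.5, 1.3]
grip_width: 0.0525
gripper_force: 0.0
position: [0.5916, -0.3318, 0.0262]
ft_force: [0.4, -0.1, -0.7]
grip_width: 0.0394
gripper_force: 0.0
position: [0.5916, -0.3318, 0.0262]
ft_force: [-0.2, -0.7, 0.5]
grip_width: 0.0269
gripper_force: 0.0
position: [0.5916, -0.3318, 0.0262]
ft_force: [-0.4, 0.5, 0.1]
grip_width: 0.014
gripper_force: 0.0
position: [0.5915, -0.3319, 0.0262]
ft_force: [0.3, -0.1, 0.1]
grip_width: 0.0012
gripper_force: 0.0
```

No force and no obstruction at any width: this post isn't being felt by the fingers. I'll try the block, to tell a ghost post from a gripper problem.

```bash
python3 go.py .5915 -.3319 .15 92.4 .4363 -.1148 .12 92.4 .4363 -.1148 .005 92.4; python3 -m jog '[{"linear":[0,0,-0.6],"roll":0},{"linear":[0,0,-0.9],"roll":-1},{"linear":[0,0,-0.9],"roll":-1},{"linear":[0,0,-0.7],"roll":-1},{"linear":[0,0,0],"roll":-1},{"linear":[0,0,0],"roll":-1},{"linear":[0,0,0],"roll":-1},{"linear":[0,0,0],"roll":-1},{"linear":[0,0,0],"roll":-1},{"linear":[0,0,0],"roll":-1},{"linear":[0,0,0],"roll":-1},{"linear":[0,0,0],"roll":-1}]' 1; python3 -m jog '[{"linear":[0,0,0],"roll":-1},{"linear":[0,0,0],"roll":-1},{"linear":[0,0,0],"roll":-1},{"linear":[0,0,0],"roll":-1},{"linear":[0,0,0],"roll":0},{"linear":[0,0,0],"roll":0}]';python3 go.py .4363 -.1148 .10 92.4  .4363 -.1148 .005 92.4
```

```text
lin [-2.000e-03  1.000e-03 -3.094e+00] roll -15.078 q6 after -41.7
lin [ 5.585 -3.649  0.75 ] roll -0.0 q6 after 33.7
lin [0.    0.    2.875] roll -0.0 q6 after 33.7
t 4.37 pos [ 0.5916 -0.3318  0.0262] yaw 92.4
time_s: 5.37
position: [0.5915, -0.3318, 0.1502]
tool_rot: [[0.305, 0.952, -0.0], [0.952, -0.305, 0.0], [0.0, -0.0, -1.0]]
ft_force: [-0.5, 0.1, 1.0]
grip_width: 0.0854
gripper_force: 0.0
time_s: 5.87
position: [0.5916, -0.3318, 0.1502]
tool_rot: [[-0.032, 0.999, -0.0], [0.999, 0.032, -0.0], [-0.0, -0.0, -1.0]]
ft_force: [0.5, -0.5, -0.2]
grip_width: 0.0855
gripper_force: 0.0
lin [ 5.549 -3.703  1.256] roll -0.108 q6 after -41.7
lin [0.    0.    2.375] roll -0.0 q6 after -41.1
t 5.87 pos [ 0.5916 -0.3318  0.1502] yaw 92.4
```

```bash
python3 -m jog '[{"linear":[0.6,-0.4,0],"roll":-0.1},{"linear":[0.8,-0.53,0],"roll":0},{"linear":[0.8,-0.53,0],"roll":0},{"linear":[0.8,-0.53,0.1],"roll":0},{"linear":[0.8,-0.53,0.2],"roll":0},{"linear":[0.8,-0.53,0.3],"roll":0},{"linear":[0.6,-0.4,0.3],"roll":0},{"linear":[0.35,-0.25,0.3],"roll":0},{"linear":[0,0,0],"roll":0},{"linear":[0,0,0],"roll":0}]'; python3 snap.py w3; python3 go.py .4363 -.1148 .06 92.4  .4363 -.1148 .005 92.4
python3 - <<'E'
from h import *
import json
c=json.load(open('pics/w3.json'));print((pix(c,[[.4363,-.1148,.026],[.4363,-.0683,.026]])*1.25).round())
E
```

```text
time_s: 6.7
position: [0.4343, -0.1163, 0.1026]
tool_rot: [[-0.043, 0.999, 0.0], [0.999, 0.043, -0.0], [-0.0, 0.0, -1.0]]
ft_force: [1.4, -0.6, 0.1]
grip_width: 0.0852
gripper_force: 0.0
lin [0.059 0.029 1.073] roll 0.006 q6 after -32.6
lin [0.    0.    1.375] roll -0.0 q6 after -32.6
t 6.75 pos [ 0.4352 -0.1171  0.1029] yaw 92.4
[[406. 244.]
 [409. 182.]]
```

View pics/w3_b.png

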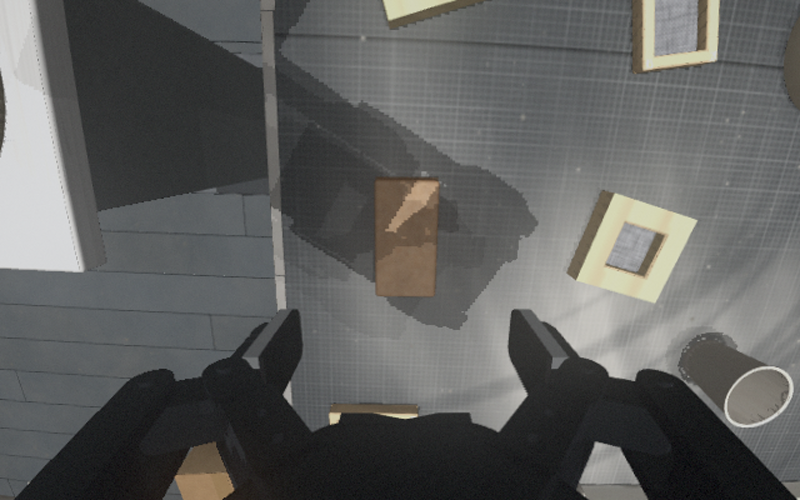

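The block top spans (375..438, 178..297), within about 3 mm of prediction and centred between the fingers. The blue/grey post socket and cup also show. Grasping.

```bash
python3 -m jog '[{"linear":[0.1,0.03,0.6],"roll":0},{"linear":[0,0,0.8],"roll":0},{"linear":[0,0,0.6],"roll":0},{"linear":[0,0,0.35],"roll":0},{"linear":[0,0,0.1],"roll":0},{"linear":[0,0,0],"roll":0},{"linear":[0,0,0],"roll":0}]'; python3 -m jog '[{"linear":[0,0,0],"roll":0},{"linear":[0,0,0],"roll":0},{"linear":[0,0,0],"roll":0},{"linear":[0,0,0],"roll":0},{"linear":[0,0,0],"roll":0},{"linear":[0,0,0],"roll":0},{"linear":[0,0,0],"roll":0}]' -1 50
python3 go.py .4363 -.1148 .06 92.4
```

```text
time_s: 7.33
position: [0.4363, -0.1132, 0.005]
tool_rot: [[-0.043, 0.999, 0.001], [0.999, 0.043, -0.001], [-0.001, 0.001, -1.0]]
ft_force: [-0.1, 0.4, -0.1]
grip_width: 0.0855
gripper_force: 0.0
time_s: 7.92
position: [0.4352, -0.1123, 0.0043]
tool_rot: [[-0.044, 0.999, 0.0], [0.999, 0.044, -0.0], [-0.0, 0.0, -1.0]]
ft_force: [0.4, -0.2, 0.5]
grip_width: 0.0003
gripper_force: 0.0
lin [-0.063  0.024 -1.393] roll 0.021 q6 after -32.0
t 7.92 pos [ 0.4352 -0.1123  0.0043] yaw 92.4
```

The fingers pass through the block too, so finger contact seems missing in general. I'll check how the interface documents itself, and gently test contact with the bench (2 mm below it at most).

```bash
python3 - <<'E'
from h import *
import json
c=optics.calibration('wrist'); o=env.observe();p=o['position'];R=np.array(o['tool_rot'])
print('q',o['q'].round(2))
for x in (0,.011):
  for h in (0,.013,.019,.03,.036,.045,.055):
    print(x,h,'shut',pix(c,[p+R@[x,0,-h]]).round(1)[0],'open inner/outer',(pix(c,[p+R@[x,-.0425,-h],p+R@[x,-.057,-h]])*1.25).round(0).tolist())
E
```

```text
q [-29.62  27.09 105.37  -0.    47.56 -32.13]
0 0 shut [322.6 225.7] open inner/outer [[327.0, 282.0], [301.0, 282.0]]
0 0.013 shut [322.5 232.9] open inner/outer [[321.0, 291.0], [293.0, 291.0]]
0 0.019 shut [322.5 236.6] open inner/outer [[319.0, 296.0], [290.0, 295.0]]
0 0.03 shut [322.4 244. ] open inner/outer [[313.0, 305.0], [283.0, 305.0]]
0 0.036 shut [322.4 248.4] open inner/outer [[310.0, 310.0], [278.0, 310.0]]
0 0.045 shut [322.3 255.7] open inner/outer [[304.0, 319.0], [271.0, 319.0]]
0 0.055 shut [322.2 264.8] open inner/outer [[298.0, 331.0], [262.0, 330.0]]
0.011 0 shut [322.6 210.5] open inner/outer [[325.0, 263.0], [299.0, 263.0]]
0.011 0.013 shut [322.5 216.8] open inner/outer [[320.0, 271.0], [292.0, 271.0]]
0.011 0.019 shut [322.5 220. ] open inner/outer [[317.0, 275.0], [288.0, 275.0]]
0.011 0.03 shut [322.4 226.5] open inner/outer [[311.0, 283.0], [280.0, 283.0]]
0.011 0.036 shut [322.3 230.4] open inner/outer [[308.0, 288.0], [276.0, 288.0]]
0.011 0.045 shut [322.2 236.8] open inner/outer [[302.0, 296.0], [268.0, 296.0]]
0.011 0.055 shut [322.1 244.8] open inner/outer [[295.0, 306.0], [259.0, 306.0]]
```

The shut fingertips appear about 45 mm above the reported TCP: open tips at (300,312) and shut tips at row 237 both fit h≈45 mm. That explains all the misses: the fingers never got down to the pieces. I'll confirm by gently touching the block top (z=26 mm).

```bash
R='pos|ft_'; python3 -m jog '[{"linear":[0,0,0.1],"roll":0},{"linear":[0,0,0.05],"roll":0},{"linear":[0,0,0],"roll":0},{"linear":[0,0,0],"roll":0}]'|egrep $R;  python3 -m jog '[{"linear":[0,0,0.05],"roll":0},{"linear":[0,0,0.0],"roll":0},{"linear":[0,0,0],"roll":0}]'|egrep $R; python3 -m jog '[{"linear":[0,0,0.05],"roll":0},{"linear":[0,0,0.0],"roll":0},{"linear":[0,0,0],"roll":0}]'|egrep $R; python3 -m jog '[{"linear":[0,0,0.05],"roll":0},{"linear":[0,0,0.0],"roll":0},{"linear":[0,0,0],"roll":0}]'|egrep $R
```

```text
position: [0.4351, -0.1123, -0.008]
ft_force: [0.2, -0.6, -0.3]
position: [0.4352, -0.1123, -0.0098]
ft_force: [0.6, 0.1, -0.4]
position: [0.4352, -0.1123, -0.0119]
ft_force: [0.1, -0.0, -0.3]
position: [0.4352, -0.1123, -0.0138]
ft_force: [0.3, 0.1, 0.4]
```

```bash
R='pos|ft_'; python3 -m jog '[{"linear":[0,0,0.05],"roll":0},{"linear":[0,0,0.0],"roll":0},{"linear":[0,0,0],"roll":0}]'|egrep $R;  python3 -m jog '[{"linear":[0,0,0.04],"roll":0},{"linear":[0,0,0.0],"roll":0},{"linear":[0,0,0],"roll":0}]'|egrep $R; python3 -m jog '[{"linear":[0,0,0.04],"roll":0},{"linear":[0,0,0.0],"roll":0},{"linear":[0,0,0],"roll":0}]'|egrep $R
```

```text
position: [0.4354, -0.1124, -0.014]
ft_force: [-7.3, 2.5, 29.7]
position: [0.4355, -0.1124, -0.0141]
ft_force: [-12.5, 5.2, 53.6]
position: [0.4356, -0.1125, -0.0142]
ft_force: [-17.6, 7.5, 77.2]
```

```bash
python3 - <<'E'
from h import *
o=env.observe();print(o['position'],o['ft_force'])
s=optics.get_image('side');w=optics.get_image('wrist')
cs=optics.calibration('side');print('side proj tcp, tcp+45:',pix(cs,[o['position'],o['position']+[0,0,.045]]).round(0).tolist())
a=cv2.resize(w[170:290,264:384],(400,400),interpolation=cv2.INTER_CUBIC); b=cv2.resize(s[190:290,220:320],(400,400),interpolation=cv2.INTER_CUBIC)
save('t1',np.clip(np.hstack([a,b])*1.4,0,255).astype(np.uint8))
E
```

```text
[ 0.43562459 -0.11249164 -0.01421364] [-17.57796174   7.51436569  77.16095303]
side proj tcp, tcp+45: [[273.0, 246.0], [273.0, 234.0]]
```

View pics/t1.png

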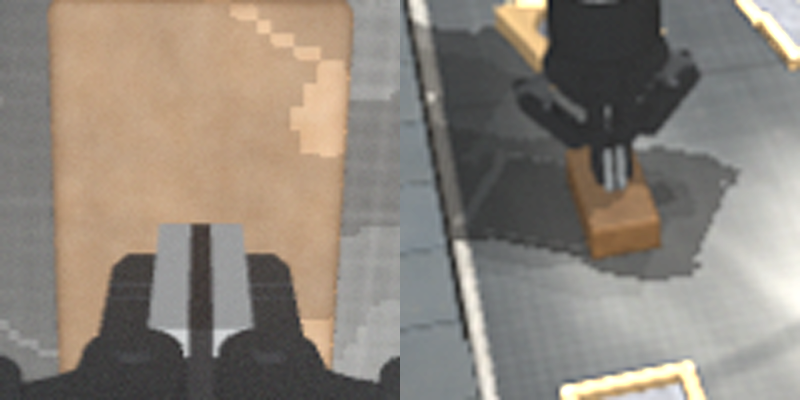

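Contact came at TCP z=−0.014 with the tips on the block top (26 mm), so the true fingertips are 40 mm behind the reported TCP. In the picture the fingers stand on the block's centre, with no xy error. I back off and grasp with z lowered by 40 mm.

```bash
python3 -m jog '[{"linear":[0,0,-0.3],"roll":0},{"linear":[0,0,-0.7],"roll":0},{"linear":[0,0,0],"roll":0},{"linear":[0,0,0],"roll":0},{"linear":[0,0,0],"roll":0},{"linear":[0,0,0],"roll":0},{"linear":[0,0,0],"roll":0},{"linear":[0,0,0],"roll":0}]' 1 50; python3 go.py .4360 -.1125 -.035 92.4
```

```text
time_s: 11.27
position: [0.4349, -0.1122, 0.0204]
tool_rot: [[-0.044, 0.999, -0.001], [0.999, 0.044, 0.001], [0.001, -0.001, -1.0]]
ft_force: [0.3, 0.5, -0.9]
grip_width: 0.0855
gripper_force: 0.0
lin [-0.011  0.028  1.385] roll 0.021 q6 after -32.0
t 11.27 pos [ 0.4349 -0.1122  0.0204] yaw 92.4
```

```bash
python3 -m jog '[{"linear":[0,0.02,0.4],"roll":0},{"linear":[0,0,0.5],"roll":0},{"linear":[0,0,0.33],"roll":0},{"linear":[0,0,0.13],"roll":0},{"linear":[0,0,0],"roll":0},{"linear":[0,0,0],"roll":0}]'; python3 -m jog '[{"linear":[0,0,0],"roll":0},{"linear":[0,0,0],"roll":0},{"linear":[0,0,0],"roll":0},{"linear":[0,0,0],"roll":0},{"linear":[0,0,0],"roll":0},{"linear":[0,0,0],"roll":0}]' -1 50
python3 go.py .4363 -.1148 .06 92.4 .4163 -.3455 .06 92.1 .4163 -.3455 -.031 92.1
```

```text
time_s: 11.77
position: [0.4361, -0.1123, -0.0333]
tool_rot: [[-0.044, 0.999, -0.0], [0.999, 0.044, 0.0], [0.0, -0.0, -1.0]]
ft_force: [0.4, -0.8, 0.3]
grip_width: 0.0855
gripper_force: 0.0
time_s: 12.27
position: [0.4363, -0.1124, -0.0327]
tool_rot: [[-0.044, 0.999, 0.001], [0.999, 0.044, -0.001], [-0.001, 0.001, -1.0]]
ft_force: [-1.0, 1.0, 6.2]
grip_width: 0.0467
gripper_force: 51.7
lin [-6.100e-02 -1.000e-03 -2.316e+00] roll 0.021 q6 after -32.0
lin [-5.742 -0.741  0.   ] roll 0.06 q6 after -31.8
lin [0.    0.    2.275] roll -0.0 q6 after -32.1
t 12.27 pos [ 0.4363 -0.1124 -0.0327] yaw 92.1
```

```bash
python3 - <<'E'
from wm import *
meas('w3',{'block':(.026,[(x/1.25,y/1.25) for x,y in[(375,178),(438,178),(436,296),(376,295)]])})
E
python3 -m jog '[{"linear":[0,0,-0.3],"roll":0},{"linear":[0,0,-0.6],"roll":0},{"linear":[-0.3,0,-0.5],"roll":0},{"linear":[-0.7,-0.1,0],"roll":0},{"linear":[-0.8,-0.1,0],"roll":0},{"linear":[-0.8,-0.1,0],"roll":0},{"linear":[-0.8,-0.1,0],"roll":0},{"linear":[-0.8,-0.1,0],"roll":0},{"linear":[-0.7,-0.1,0],"roll":0},{"linear":[-0.5,-0.1,0],"roll":0},{"linear":[-0.2,-0.02,0],"roll":0},{"linear":[0,0,0],"roll":0}]'; python3 go.py .4163 -.3455 -.0285 92.1
```

```text
block mean [ 436.  -111.1] mid02 [ 436.6 -111.3] len [46. 92. 48. 91.] ang [ 2.5 93.   1.4 91.6]
time_s: 13.27
position: [0.4168, -0.3387, 0.0226]
tool_rot: [[-0.042, 0.999, 0.0], [0.999, 0.042, -0.001], [-0.001, 0.0, -1.0]]
ft_force: [0.6, -0.6, -0.8]
grip_width: 0.0468
gripper_force: 51.9
lin [-0.168 -0.02   1.278] roll 0.059 q6 after -53.8
t 13.27 pos [ 0.4168 -0.3387  0.0226] yaw 92.1
```

```bash
python3 -m jog '[{"linear":[-0.14,-0.01,0.2],"roll":0},{"linear":[0,0,0.4],"roll":0},{"linear":[0,0,0.4],"roll":0},{"linear":[0,0,0.15],"roll":0},{"linear":[0,0,0.08],"roll":0},{"linear":[0,0,0],"roll":0},{"linear":[0,0,0],"roll":0}]'; python3 go.py .4163 -.344 -.0285 92.1
```

```text
time_s: 13.85
position: [0.4172, -0.3428, -0.0262]
tool_rot: [[-0.044, 0.999, 0.0], [0.999, 0.044, -0.0], [-0.0, 0.0, -1.0]]
ft_force: [0.2, -0.7, 0.0]
grip_width: 0.0467
gripper_force: 51.8
lin [-0.03  -0.025  0.059] roll 0.088 q6 after -54.1
t 13.85 pos [ 0.4172 -0.3428 -0.0262] yaw 92.1
```

```bash
python3 -m jog '[{"linear":[0,0,0.05],"roll":0},{"linear":[0,0,0.0],"roll":0}]' |egrep 'ft|pos'; python3 -m jog '[{"linear":[0,0,0],"roll":0},{"linear":[0,0,0],"roll":0},{"linear":[0,0,0],"roll":0},{"linear":[0,0,0],"roll":0},{"linear":[0,0,-0.4],"roll":0},{"linear":[0,0,-0.9],"roll":0},{"linear":[0,0,-0.9],"roll":0},{"linear":[0,0,-0.6],"roll":0},{"linear":[0,0,0],"roll":0},{"linear":[0,0,0],"roll":0}]' 1
python3 snap.py w4; python3 - <<'E'
from h import *
import json
# segment block brown hue and report rect vs predicted
im=cv2.imread('pics/w4.png'); c=json.load(open('pics/w4.json'))
print(pix(c,[[.4163,-.344,.014],[.59,-.332,.062]]).round())
hsv=cv2.cvtColor(im,cv2.COLOR_BGR2HSV); m=cv2.inRange(hsv,(3,70,40),(16,255,255))
for k in cv2.findContours(m,0,2)[0]:
    if cv2.contourArea(k)>800:
        b=cv2.boxPoints(cv2.minAreaRect(k)); print(cv2.contourArea(k),b.round().tolist(),(world(c,b,.030)[:,:2]*1000).round(0).tolist(),(world(c,b,.030).mean(0)*1000).round())
E
python3 go.py .5905 -.332 .12 17
```

```text
position: [0.4171, -0.343, -0.0282]
ft_force: [0.1, -0.3, 0.0]
time_s: 14.85
position: [0.4172, -0.3433, 0.0845]
tool_rot: [[-0.044, 0.999, 0.002], [0.999, 0.044, -0.002], [-0.002, 0.002, -1.0]]
ft_force: [0.1, 0.4, -1.1]
grip_width: 0.0853
gripper_force: 0.0
[[322. 199.]
 [544. 210.]]
1159.0 [[139.0, 362.0], [167.0, 351.0], [186.0, 398.0], [158.0, 409.0]] [[225.0, -533.0], [258.0, -514.0], [271.0, -581.0], [235.0, -603.0]] [ 247. -558.   30.]
4856.0 [[568.0, 271.0], [639.0, 271.0], [639.0, 364.0], [568.0, 364.0]] [[660.0, -402.0], [738.0, -400.0], [788.0, -520.0], [698.0, -518.0]] [ 721. -460.   30.]
5300.5 [[296.0, 147.0], [351.0, 147.0], [351.0, 249.0], [296.0, 249.0]] [[393.0, -296.0], [438.0, -294.0], [445.0, -386.0], [394.0, -388.0]] [ 418. -341.   30.]
lin [ 0.078  4.352 -0.92 ] roll 15.102 q6 after 21.0
t 14.9 pos [ 0.4167 -0.3427  0.0832] yaw 17.0
```

```bash
python3 -m jog '[{"linear":[0,0,-0.1],"roll":-1},{"linear":[0,0,0],"roll":-1},{"linear":[0,0,0],"roll":-1},{"linear":[0,0,0],"roll":0},{"linear":[0,0,0],"roll":0}]' >/dev/null; python3 go.py .5905 -.332 .07 107 .5905 -.332 -.014 107
```

```text
lin [-1.049  4.231  0.399] roll 0.071 q6 after -69.0
lin [0.  0.  2.1] roll -0.0 q6 after -69.4
t 15.32 pos [ 0.4165 -0.3425  0.0862] yaw 107.0
```

```bash
python3 -m jog '[{"linear":[-0.15,0.5,0],"roll":0},{"linear":[-0.2,0.8,0],"roll":0},{"linear":[-0.2,0.8,0],"roll":0},{"linear":[-0.2,0.8,0.1],"roll":0},{"linear":[-0.2,0.7,0.1],"roll":0},{"linear":[-0.1,0.5,0.2],"roll":0},{"linear":[0,0.13,0],"roll":0},{"linear":[0,0,0],"roll":0},{"linear":[0,0,0],"roll":0}]' >/dev/null; python3 snap.py w5; python3 go.py  .5905 -.332 -.014 107
python3 - <<'E'
from h import *
import json
im=cv2.imread('pics/w5.png'); c=json.load(open('pics/w5.json'))
print(pix(c,[[.5905,-.332,.062]]).round())
x,y=pix(c,[[.5905,-.332,.062]])[0].astype(int)
print(cv2.cvtColor(im,cv2.COLOR_BGR2GRAY)[y-36:y+37:4,x-44:x+45:4])
E
```

```text
lin [0.003 0.017 2.139] roll 0.085 q6 after -56.4
t 16.12 pos [ 0.5899 -0.3323  0.0716] yaw 107.0
[[323. 221.]]
[[ 85  85 133 135 137 139 140 141 146 146 117 100 102 103 107 107 107 107
  112 109 110 109 107]
 [ 81  82  87 135 136 142 139 139 140  98  97  98  97 100  96 104 107 122
  109 110 108 123 123]
 [ 82  84  85 126 137  87  91  90  93  96  97  97 100  97  98 120 124 123
  124 125 109 125 121]
 [ 85  83  85  86  91  88  92  92  88  97  97  99  98  99  99 120 120 121
  121 121 125 124 116]
 [ 83  82  82  85  88  90  90  91  95  95  96  97  97  98  98 118 118 119
  122 122 120 122 121]
 [ 96  94  86  92  87 103 100 104  98 101  99 101 100 103 100 111 114 117
  119 124 119 119 121]
 [ 93  94 100 102 103 103 103 103 127 131 133 130 132 131 130 116 117 117
  114 118 118 118 115]
 [ 91  94  98 100 102 102 100 105 127 131 129 130 132 131 131 112 111 114
  118 117 119 117 114]
 [ 93  94  97  98 101 104 103 106 126 130 130 131 130 130 132 113 112 113
  119 116 114 114 117]
 [ 93  92  95  97 101 101 101 100 127 129 129 131 132 130 132 109 112 111
  113 115 112 109 109]
 [123 130 107  97 
[... 155 characters left out ...]
 99 100 103 105 111]
 [121 123 103  95  91  96  95  95 100 111 114 127 143 150 155 101  93  96
  100 104 108 112 118]
 [130 120  86  90  87  89  91  92  91  88  91  93  92  95  96  98 101 100
  113 112 117 119 124]
 [127 127 131  95  94  82  90  91  93  96  90  91  94  96  99 101 115 115
  115 118 122 127 128]
 [127 126 127  91  95  93  95  96  93  97  98  96  98  98 109 111 113 117
  120 117 119 125 128]
 [127 125 126 128  96  93  91  94  94  93  95  94  99 104 111 120 113 113
  115 119 120 121 123]
 [126 126 127 125 126  93  94  94  93  94  93  95 100 100 103 100 106 109
  111 117 120 122 119]
 [130 127 126 128 126 124  96  96  95  93  99 102  98  98 100 100 100 100
  103 105 115 124 121]]
```

Post top is exactly centred under the tool and square to it. Grasping.

```bash
python3 -m jog '[{"linear":[0,0.01,0.4],"roll":0},{"linear":[0,0,0.7],"roll":0},{"linear":[0,0,0.6],"roll":0},{"linear":[0,0,0.35],"roll":0},{"linear":[0,0,0.09],"roll":0},{"linear":[0,0,0],"roll":0},{"linear":[0,0,0],"roll":0}]' |egrep pos; python3 -m jog '[{"linear":[0,0,0],"roll":0},{"linear":[0,0,0],"roll":0},{"linear":[0,0,0],"roll":0},{"linear":[0,0,0],"roll":0},{"linear":[0,0,0],"roll":0},{"linear":[0,0,0],"roll":0},{"linear":[0,0,0],"roll":0},{"linear":[0,0,0],"roll":0}]' -1 40
python3 -m jog '[{"linear":[0,0,-0.3],"roll":0},{"linear":[0,0,-0.6],"roll":1},{"linear":[0,0,-0.6],"roll":1},{"linear":[0,0,-0.2],"roll":1},{"linear":[0,0,0],"roll":1},{"linear":[0,0,0],"roll":1},{"linear":[0,0,0],"roll":1},{"linear":[0,0,0],"roll":0.2},{"linear":[0,0,0],"roll":0},{"linear":[0,0,0],"roll":0}]'
python3 go.py .62 -.1145 .05 76  .62 -.1145 -.008 76
```

```text
position: [0.5913, -0.3327, -0.0127]
time_s: 17.37
position: [0.5914, -0.3321, -0.0139]
tool_rot: [[-0.301, 0.954, 0.0], [0.954, 0.301, -0.0], [-0.0, 0.0, -1.0]]
ft_force: [-0.8, -0.2, 2.3]
grip_width: 0.02
gripper_force: 40.3
time_s: 18.2
position: [0.5912, -0.332, 0.054]
tool_rot: [[0.231, 0.973, -0.0], [0.973, -0.231, -0.0], [-0.0, -0.0, -1.0]]
ft_force: [-0.3, 0.3, -0.5]
grip_width: 0.0202
gripper_force: 40.0
lin [ 5.455 -0.556  0.101] roll 0.129 q6 after -25.3
lin [0.   0.   1.45] roll -0.0 q6 after -25.9
t 18.2 pos [ 0.5912 -0.332   0.054 ] yaw 76.0
```

```bash
python3 - <<'E'
from wm import *
meas('w3',{'psock':(.018,[(x/1.25,y/1.25) for x,y in[(613,193),(697,220),(656,302),(576,277)]])})
E
python3 -m jog '[{"linear":[0.4,-0.05,0],"roll":0},{"linear":[0.7,-0.08,0],"roll":0.1},{"linear":[0.8,-0.08,0],"roll":0},{"linear":[0.8,-0.08,0],"roll":0},{"linear":[0.8,-0.08,0],"roll":0},{"linear":[0.8,-0.08,0],"roll":0},{"linear":[0.7,-0.06,0],"roll":0},{"linear":[0.35,-0.04,0],"roll":0},{"linear":[0.1,0,0],"roll":0},{"linear":[0,0,0],"roll":0},{"linear":[0,0,0],"roll":0}]'
python3 snap.py w6; python3 go.py .62 -.1145 -.008 76
python3 - <<'E'
from h import *
import json
im=cv2.imread('pics/w6.png'); c=json.load(open('pics/w6.json'))
# recess floor grey region + wood mask
hsv=cv2.cvtColor(im,cv2.COLOR_BGR2HSV); m=cv2.inRange(hsv,(18,30,90),(32,150,255))
for k in cv2.findContours(m,0,2)[0]:
    if cv2.contourArea(k)>1500: b=cv2.boxPoints(cv2.minAreaRect(k)); print(cv2.contourArea(k),b.round().tolist(),(world(c,b,.018)*1000).round()[:,:2].tolist())
E
```

```text
psock mean [ 620.3 -113.3] mid02 [ 620.3 -113.8] len [75. 73. 76. 71.] ang [166.5  76.8 165.   76.3]
time_s: 19.12
position: [0.6222, -0.1161, 0.0538]
tool_rot: [[0.242, 0.97, 0.0], [0.97, -0.242, -0.0], [-0.0, 0.0, -1.0]]
ft_force: [0.6, -0.8, -0.7]
grip_width: 0.0208
gripper_force: 40.0
lin [ 0.036 -0.065  1.545] roll -0.01 q6 after -7.3
t 19.17 pos [ 0.6222 -0.1165  0.0538] yaw 76.0
4778.5 [[272.0, 160.0], [367.0, 158.0], [369.0, 247.0], [273.0, 249.0]] [[594.0, -67.0], [666.0, -83.0], [652.0, -158.0], [573.0, -140.0]]
5035.5 [[-24.0, 44.0], [75.0, -43.0], [121.0, 9.0], [23.0, 96.0]] [[403.0, 73.0], [502.0, 100.0], [521.0, 60.0], [421.0, 28.0]]
```

```bash
python3 -m jog '[{"linear":[0.06,-0.06,0.3],"roll":0},{"linear":[0,0,0.4],"roll":0},{"linear":[0,0,0.4],"roll":0},{"linear":[0,0,0.25],"roll":0},{"linear":[0,0,0.13],"roll":0},{"linear":[0,0,0.05],"roll":0},{"linear":[0,0,0],"roll":0},{"linear":[0,0,0],"roll":0}]'; python3 go.py .62 -.1145 -.0080 76
```

```text
time_s: 19.83
position: [0.621, -0.1126, -0.0067]
tool_rot: [[0.242, 0.97, 0.001], [0.97, -0.242, -0.0], [-0.0, 0.001, -1.0]]
ft_force: [-0.2, 0.3, 0.0]
grip_width: 0.0205
gripper_force: 40.0
lin [-0.053 -0.012  0.033] roll -0.002 q6 after -7.0
t 19.83 pos [ 0.621  -0.1126 -0.0067] yaw 76.0
```

```bash
python3 -m jog '[{"linear":[0,0,0.02],"roll":0},{"linear":[0,0,0],"roll":0}]' |egrep 'pos|ft'; python3 -m jog '[{"linear":[0,0,0],"roll":0},{"linear":[0,0,0],"roll":0},{"linear":[0,0,0],"roll":0},{"linear":[0,0,0],"roll":0},{"linear":[0,0,-0.4],"roll":0},{"linear":[0,0,-0.8],"roll":0},{"linear":[0,0,-0.9],"roll":0},{"linear":[0,0,-0.9],"roll":0},{"linear":[0,0,-0.6],"roll":0},{"linear":[0,0,0],"roll":0},{"linear":[0,0,0],"roll":0}]' 1; python3 snap.py w7
python3 - <<'E'
from h import *
import json
im=cv2.imread('pics/w7.png'); c=json.load(open('pics/w7.json'))
x,y=pix(c,[[.621,-.1126,.068]])[0].astype(int);print(x,y)
print(cv2.cvtColor(im,cv2.COLOR_BGR2GRAY)[y-40:y+41:5,x-40:x+41:5])
E
python3 go.py .50 .22 .16 76
```

```text
position: [0.6208, -0.1122, -0.0077]
ft_force: [-0.8, 0.6, -0.3]
time_s: 20.92
position: [0.6209, -0.1123, 0.137]
tool_rot: [[0.242, 0.97, 0.003], [0.97, -0.242, -0.001], [-0.0, 0.003, -1.0]]
ft_force: [-0.4, 0.1, -1.5]
grip_width: 0.0853
gripper_force: 0.0
322 199
[[ 89  94 149 215 209 225 233 234 232 196 164 169 183 179 180 149 118]
 [ 96  95 165 215 209 222 221 222 221 154 166 170 183 179 179 137 121]
 [107  99 203 215 208 223 221 223 181 149 140 142 154 153 152 124 115]
 [104 101 171 187 209 109 108 110 110 114 115 112 155 154 152 125 121]
 [103 105 150 146 141 144 115 119 121 120 122 109 154 155 152 126 122]
 [110 107 149 145 140 109 117 120 121 120 121 116 155 156 154 119 111]
 [104 107 150 149 143 110 127 157 157 156 156 131 178 155 155 114 106]
 [108 110 150 147 142 128 134 156 157 156 157 125 182 181 178 117 109]
 [110 114 212 177 208 160 156 154 156 158 156 113 182 181 181 118 115]
 [107 115 218 228 223 157 149 154 156 155 156 131 183 182 180 120 119]
 [113 116 218 228 223 227 233 228 196 173 164 168 183 181 181 133 127]
 [113 115 219 225 222 224 234 235 180 175 169 169 183 182 181 137 137]
 [114 113 153 168 168 167 181 183 180 176 168 170 183 182 189 143 140]
 [183 184 183 183 160 152 157 154 149 147 147 145 137 136 142 143 141]
 [183 187 193 193 195 202 208 204 201 203 153 145 143 141 149 145 131]
 [184 189 190 192 196 197 199 199 208 209 210 151 142 138 148 139 130]
 [184 187 193 195 195 192 193 209 207 209 211 210 196 197 178 175 164]]
lin [ 7.328 -4.922 -0.612] roll 0.002 q6 after -7.0
t 20.97 pos [ 0.6202 -0.112   0.1354] yaw 76.0
```

```bash
python3 -m jog '[{"linear":[0.4,-0.25,-0.2],"roll":0},{"linear":[0.7,-0.47,-0.2],"roll":0},{"linear":[0.75,-0.5,-0.2],"roll":0},{"linear":[0.75,-0.5,0],"roll":0},{"linear":[0.75,-0.5,0],"roll":0},{"linear":[0.75,-0.5,0],"roll":0},{"linear":[0.75,-0.5,0],"roll":0},{"linear":[0.75,-0.5,0],"roll":0},{"linear":[0.7,-0.5,0],"roll":0},{"linear":[0.5,-0.3,0],"roll":0},{"linear":[0,0,0],"roll":0},{"linear":[0,0,0],"roll":0}]'|egrep 'pos|ft'; python3 snap.py w8; python3 go.py .417 .317 .08 76
python3 - <<'E'
from wm import *
im=cv2.imread('pics/w8.png'); c=json.load(open('pics/w8.json')); hsv=cv2.cvtColor(im,cv2.COLOR_BGR2HSV)
def show(n,m,z,a=600):
  for k in cv2.findContours(m,0,2)[0]:
    if cv2.contourArea(k)>a: b=cv2.boxPoints(cv2.minAreaRect(k)); print(n,cv2.contourArea(k),b.round().tolist(),(world(c,b,z)*1000).round()[:,:2].tolist(),(world(c,b,z).mean(0)*1000).round(1))
show('green',cv2.inRange(hsv,(28,110,30),(45,255,255)),.073)
show('wood',cv2.inRange(hsv,(18,30,90),(32,150,255)),.016)
show('white',cv2.inRange(hsv,(0,0,150),(40,50,255)),.014)
print(pix(c,[[.417,.317,.073],[.58,.324,.014],[.608,.109,.014],[.447,.097,.018]]).round())
cv2.imwrite('pics/w8_q.png',cv2.resize(im,(800,500)))
E
```

```text
position: [0.5096, 0.1966, 0.1589]
ft_force: [0.1, -0.6, 0.6]
lin [ 2.386 -2.989  1.978] roll 0.013 q6 after 22.6
t 22.02 pos [0.5102 0.1956 0.159 ] yaw 76.0
green 1527.5 [[158.0, 116.0], [166.0, 57.0], [218.0, 64.0], [210.0, 123.0]] [[379.0, 307.0], [405.0, 352.0], [448.0, 334.0], [424.0, 288.0]] [414.  320.3  73. ]
wood 5597.0 [[240.0, 252.0], [306.0, 208.0], [350.0, 274.0], [284.0, 318.0]] [[385.0, 134.0], [482.0, 171.0], [514.0, 70.0], [411.0, 24.0]] [448.   99.5  16. ]
wood 1087.5 [[489.0, 251.0], [538.0, 188.0], [568.0, 211.0], [519.0, 274.0]] [[694.0, 58.0], [761.0, 128.0], [798.0, 89.0], [732.0, 14.0]] [746.2  72.4  16. ]
wood 1835.0 [[367.0, 165.0], [413.0, 147.0], [462.0, 275.0], [416.0, 293.0]] [[563.0, 204.0], [618.0, 212.0], [657.0, 32.0], [594.0, 21.0]] [608.1 117.3  16. ]
white 876.5 [[458.0, 393.0], [477.0, 352.0], [510.0, 368.0], [491.0, 408.0]] [[633.0, -178.0], [668.0, -105.0], [715.0, -149.0], [682.0, -227.0]] [ 674.7 -164.6   14. ]
white 812.5 [[20.0, 328.0], [35.0, 305.0], [74.0, 331.0], [60.0, 354.0]] [[17.0, 91.0], [64.0, 121.0], [101.0, 68.0], [55.0, 34.0]] [
[... 167 characters left out ...]
14. ]
white 1566.5 [[254.0, 270.0], [324.0, 232.0], [348.0, 277.0], [278.0, 314.0]] [[393.0, 104.0], [495.0, 134.0], [510.0, 66.0], [405.0, 30.0]] [450.7  83.7  14. ]
white 4485.0 [[501.0, 256.0], [562.0, 195.0], [609.0, 242.0], [548.0, 303.0]] [[710.0, 47.0], [791.0, 112.0], [856.0, 29.0], [773.0, -45.0]] [782.6  35.9  14. ]
white 645.0 [[393.0, 159.0], [413.0, 149.0], [453.0, 230.0], [433.0, 239.0]] [[595.0, 204.0], [619.0, 209.0], [653.0, 99.0], [627.0, 91.0]] [623.2 150.8  14. ]
white 1725.0 [[102.0, 0.0], [111.0, -3.0], [191.0, 211.0], [182.0, 214.0]] [[332.0, 441.0], [343.0, 441.0], [342.0, 200.0], [329.0, 199.0]] [336.5 320.1  14. ]
[[192.  93.]
 [359.  52.]
 [416. 230.]
 [295. 268.]]
```

```bash
python3 go.py .416 .321 .07 76;  python3 -m jog '[{"linear":[0.4,-0.45,0.1],"roll":0},{"linear":[0.5,-0.6,0.4],"roll":0},{"linear":[0.55,-0.65,0.5],"roll":0},{"linear":[0.5,-0.65,0.5],"roll":0},{"linear":[0.4,-0.5,0.4],"roll":0},{"linear":[0.15,-0.2,0.3],"roll":0},{"linear":[0,0,0],"roll":0},{"linear":[0,0,0],"roll":0}]'|egrep 'pos|ft'; python3 snap.py w9; python3 go.py .416 .321 .07 76
cat > col.py <<'E'
import sys
from wm import *
n,lo,hi,z,a=sys.argv[1],eval(sys.argv[2]),eval(sys.argv[3]),float(sys.argv[4]),float(sys.argv[5])
im=cv2.imread(f'pics/{n}.png'); c=json.load(open(f'pics/{n}.json')); hsv=cv2.cvtColor(im,cv2.COLOR_BGR2HSV)
for k in cv2.findContours(cv2.inRange(hsv,lo,hi),0,2)[0]:
    if cv2.contourArea(k)>a:
        b=cv2.boxPoints(cv2.minAreaRect(k)); w=world(c,b,z)[:,:2]*1000; e=np.roll(w,-1,0)-w
        print(cv2.boundingRect(k),b.round().tolist(),'mean',w.mean(0).round(1),'len',np.hypot(*e.T).round(0),'ang',(np.degrees(np.arctan2(e[:,1],e[:,0]))%180).round(1))
E
python3 col.py w9 '(28,110,30)' '(45,255,255)' .073 600; python3 - <<'E'
from wm import *
c=json.load(open('pics/w9.json')); t=np.linspace(0,6.283,40)
for r,z in((.0325,.073),(.026,0)):
  q=pix(c,np.c_[.416+r*np.cos(t),.321+r*np.sin(t),0*t+z]); print(q.min(0).round(),q.max(0).round())
cs=optics.calibration('scene'); print(world(cs,[(218,262)],.073).round(3))
E
```

```text
lin [ 2.477 -3.037  2.228] roll 0.013 q6 after 22.6
t 22.02 pos [0.5102 0.1956 0.159 ] yaw 76.0
position: [0.4169, 0.3212, 0.0715]
ft_force: [0.6, -0.0, 0.9]
lin [-0.014 -0.041  0.055] roll -0.012 q6 after 38.7
t 22.73 pos [0.4177 0.3211 0.0722] yaw 76.0
(289, 211, 73, 52) [[288.0, 213.0], [360.0, 211.0], [362.0, 261.0], [290.0, 264.0]] mean [416.8 312.9] len [49. 38. 52. 38.] ang [168.3  80.2 168.4  76. ]
[274. 181.] [369. 270.]
[294. 171.] [350. 225.]
[[0.459 0.421 0.073]]
```

```bash
python3 col.py w9 '(22,60,15)' '(55,255,255)' .073 600; python3 - <<'E'
import cv2
h=cv2.cvtColor(cv2.imread('pics/w9.png'),cv2.COLOR_BGR2HSV)
for r in (200,215,235,255,265): print(r,[tuple(map(int,h[r,x])) for x in range(262,390,8)])
print([ (r,tuple(map(int,h[r,322]))) for r in range(160,285,8)])
E
```

```text
(277, 170, 94, 97) [[259.0, 222.0], [324.0, 158.0], [388.0, 222.0], [324.0, 286.0]] mean [418.  322.9] len [62. 62. 67. 67.] ang [ 30.9 121.1  34.8 117.2]
200 [(80, 9, 88), (90, 12, 82), (60, 6, 86), (32, 74, 144), (33, 100, 99), (33, 90, 147), (34, 87, 149), (34, 92, 147), (33, 94, 144), (32, 91, 146), (34, 89, 146), (34, 102, 117), (35, 91, 101), (75, 6, 87), (90, 8, 94), (83, 10, 102)]
215 [(75, 6, 86), (45, 6, 79), (32, 74, 149), (35, 104, 103), (35, 108, 104), (34, 112, 109), (33, 90, 148), (33, 96, 144), (34, 90, 150), (33, 91, 174), (34, 104, 125), (35, 109, 108), (35, 113, 102), (33, 84, 133), (75, 5, 98), (70, 8, 95)]
235 [(83, 11, 95), (83, 12, 85), (34, 63, 125), (34, 107, 107), (33, 102, 110), (35, 112, 118), (35, 115, 124), (34, 111, 119), (35, 111, 117), (33, 111, 113), (34, 114, 112), (35, 106, 111), (35, 104, 110), (34, 87, 146), (75, 10, 100), (60, 3, 95)]
255 [(90, 3, 88), (100, 8, 97), (102, 13, 96), (90, 8, 102), (32, 77, 214), (34, 110, 123), (34, 111, 126), (35, 109, 117), (34, 110, 116), (34, 113, 115), (34, 108, 116), (33, 92, 169), (68, 10, 102), (72, 12, 103), (75, 5, 95), (90, 7, 112)]
265 [(80, 8, 95), (75, 10, 99), (90, 10, 102), (83, 10, 98), (83, 10, 107), (75, 10, 103), (43, 22, 106), (33, 88, 179), (33, 91, 149), (33, 63, 121), (90, 5, 100), (80, 8, 101), (90, 5, 103), (75, 10, 101), (90, 7, 115), (96, 8, 153)]
[(160, (108, 24, 108)), (168, (105, 17, 91)), (176, (33, 74, 103)), (184, (34, 87, 146)), (192, (34, 86, 148)), (200, (34, 96, 146)), (208, (34, 94, 147)), (216, (34, 97, 147)), (224, (34, 108, 118)), (232, (34, 114, 116)), (240, (34, 111, 115)), (248, (35, 111, 117)), (256, (34, 111, 115)), (264, (33, 89, 149)), (272, (90, 10, 99)), (280, (80, 8, 101))]
```

```bash
python3 -m jog '[{"linear":[0.05,0,0.4],"roll":0},{"linear":[0,0,0.6],"roll":0},{"linear":[0,0,0.5],"roll":0},{"linear":[0,0,0.3],"roll":0},{"linear":[0,0,0.1],"roll":0},{"linear":[0,0,0],"roll":0},{"linear":[0,0,0],"roll":0}]'|egrep 'pos|ft'; python3 -m jog '[{"linear":[0,0,0],"roll":0},{"linear":[0,0,0],"roll":0},{"linear":[0,0,0],"roll":0},{"linear":[0,0,0],"roll":0},{"linear":[0,0,0],"roll":0},{"linear":[0,0,0],"roll":0}]' -1 35
python3 -m jog '[{"linear":[0,0,-0.3],"roll":0},{"linear":[0,0,-0.6],"roll":0},{"linear":[0,0,-0.4],"roll":0},{"linear":[0,0,0],"roll":0}]'; python3 go.py .4475 .0985 .05 76 .4475 .0985 .002 76
```

```text
position: [0.4183, 0.3236, -0.0032]
ft_force: [-0.6, 0.5, 0.1]
time_s: 23.82
position: [0.4179, 0.3242, -0.0028]
tool_rot: [[0.242, 0.97, 0.003], [0.97, -0.242, 0.001], [0.002, 0.002, -1.0]]
ft_force: [-0.7, -0.3, 6.0]
grip_width: 0.0629
gripper_force: 37.0
time_s: 24.15
position: [0.4188, 0.3248, 0.0513]
tool_rot: [[0.242, 0.97, 0.006], [0.97, -0.242, 0.003], [0.004, 0.005, -1.0]]
ft_force: [0.0, 0.4, -1.2]
grip_width: 0.0625
gripper_force: 38.6
lin [-5.318  2.063  0.021] roll 0.005 q6 after 39.0
lin [0.  0.  1.2] roll -0.0 q6 after 39.0
t 24.15 pos [0.4188 0.3248 0.0513] yaw 76.0
```

```bash
python3 -m jog '[{"linear":[-0.3,0.12,0],"roll":0},{"linear":[-0.6,0.23,0],"roll":0},{"linear":[-0.7,0.27,0],"roll":0},{"linear":[-0.7,0.27,0],"roll":0},{"linear":[-0.7,0.27,0],"roll":0},{"linear":[-0.7,0.27,0],"roll":0},{"linear":[-0.7,0.27,0],"roll":0},{"linear":[-0.5,0.2,0],"roll":0},{"linear":[-0.3,0.1,0],"roll":0},{"linear":[-0.1,0.04,0],"roll":0},{"linear":[0,0,0],"roll":0},{"linear":[0,0,0],"roll":0}]'|egrep 'pos|ft|grip'; python3 snap.py w10;  python3 go.py .447 .099 .0035 76; python3 col.py w10 '(18,30,120)' '(30,150,255)' .018 1500
```

```text
position: [0.4446, 0.0987, 0.0474]
ft_force: [-0.3, 0.6, -1.2]
grip_width: 0.063
gripper_force: 38.6
lin [0.014 0.059 1.101] roll 0.008 q6 after 11.6
t 25.2 pos [0.4446 0.099  0.0475] yaw 76.0
(242, 121, 169, 124) [[240.0, 190.0], [349.0, 120.0], [416.0, 224.0], [308.0, 294.0]] mean [449.  99.] len [ 98.  98. 109. 106.] ang [ 18.1 110.8  22.2 104.5]
(455, 5, 126, 250) [[451.0, 23.0], [532.0, 4.0], [587.0, 238.0], [506.0, 257.0]] mean [604.6 115.3] len [ 56. 189.  70. 187.] ang [179.7 101.6 179.9  97.4]
```

```bash
python3 -m jog '[{"linear":[0.02,0.07,0.2],"roll":0},{"linear":[0,0,0.4],"roll":0},{"linear":[0,0,0.3],"roll":0},{"linear":[0,0,0.15],"roll":0},{"linear":[0,0,0.04],"roll":0},{"linear":[0,0,0],"roll":0},{"linear":[0,0,0],"roll":0}]'|egrep 'pos|ft'; python3 -m jog '[{"linear":[0,0,0.02],"roll":0},{"linear":[0,0,0],"roll":0}]'|egrep 'pos|ft'
```

```text
position: [0.4481, 0.0989, 0.0043]
ft_force: [0.5, 0.5, -1.2]
position: [0.4481, 0.0987, 0.0035]
ft_force: [0.1, 0.8, -1.5]
```

```bash
python3 -m jog '[{"linear":[0,0,0.03],"roll":0},{"linear":[0,0,0],"roll":0}]'|egrep 'pos|ft'; python3 -m jog '[{"linear":[0,0,0],"roll":0},{"linear":[0,0,0],"roll":0},{"linear":[0,0,0],"roll":0},{"linear":[0,0,0],"roll":0},{"linear":[0,0,-0.3],"roll":0},{"linear":[0,0,-0.7],"roll":0},{"linear":[0,0,-0.9],"roll":0},{"linear":[0,0,-0.9],"roll":0},{"linear":[0,0,-0.4],"roll":0},{"linear":[0,0,0],"roll":0},{"linear":[0,0,0],"roll":0}]' 1 |egrep 'pos|ft|grip'
python3 snap.py w11; python3 col.py w11 '(22,60,15)' '(55,255,255)' .079 600; python3 go.py .581 .325 .1 73; python3 - <<'E'
from wm import *
c=json.load(open('pics/w11.json')); t=np.linspace(0,6.283,40)
q=pix(c,np.c_[.4478+.0325*np.cos(t),.099+.0325*np.sin(t),0*t+.079]); print(q.min(0).round(),q.max(0).round())
E
```

```text
position: [0.4482, 0.0986, 0.0032]
ft_force: [-4.1, -0.5, 12.4]
position: [0.448, 0.0986, 0.1304]
ft_force: [-0.4, -0.3, -0.3]
grip_width: 0.0852
gripper_force: 0.0
(286, 165, 75, 76) [[272.0, 205.0], [324.0, 154.0], [375.0, 205.0], [323.0, 256.0]] mean [448.1  97.3] len [63. 62. 67. 66.] ang [ 30.8 121.3  33.8 118.2]
lin [6.3   1.872 0.732] roll 0.601 q6 after 14.6
t 27.08 pos [0.4474 0.0986 0.1294] yaw 73.0
[285. 167.] [360. 239.]
```

```bash
python3 -m jog '[{"linear":[0.4,0.12,0],"roll":0},{"linear":[0.8,0.24,0],"roll":0},{"linear":[0.8,0.24,0.1],"roll":0},{"linear":[0.8,0.24,0.2],"roll":0},{"linear":[0.8,0.24,0.2],"roll":0},{"linear":[0.8,0.24,0.3],"roll":0},{"linear":[0.8,0.24,0.3],"roll":0},{"linear":[0.6,0.18,0.2],"roll":0},{"linear":[0.35,0.1,0.1],"roll":0},{"linear":[0.15,0.03,0],"roll":0.6},{"linear":[0,0,0],"roll":0},{"linear":[0,0,0],"roll":0}]'|egrep 'pos|ft'; python3 snap.py w12; python3 go.py .581 .325 .05 73; python3 col.py w12 '(0,0,135)' '(180,60,255)' .014 1000;python3 - <<'E'
from wm import *
c=json.load(open('pics/w12.json'));a=np.radians(73);u=np.array([np.cos(a),np.sin(a),0])*.075;v=np.array([-np.sin(a),np.cos(a),0])*.011
print(pix(c,[np.array([.581,.325,.014])+i*u+j*v for i,j in((-1,-1),(-1,1),(1,1),(1,-1))]).round().tolist())
E
```

```text
position: [0.5807, 0.3248, 0.0723]
ft_force: [0.1, -1.1, -0.0]
lin [0.015 0.001 0.573] roll 0.015 q6 after 36.0
t 28.13 pos [0.5808 0.3245 0.0729] yaw 73.0
(461, 354, 58, 46) [[461.0, 354.0], [518.0, 354.0], [518.0, 399.0], [461.0, 399.0]] mean [700.5  74.1] len [64. 69. 69. 67.] ang [161.4  86.  160.6  82.2]
(244, 249, 177, 97) [[241.0, 332.0], [404.0, 242.0], [446.0, 319.0], [283.0, 409.0]] mean [557.1 186.9] len [191. 100. 215. 116.] ang [ 15.6 103.8  19.2  92.7]
(0, 0, 640, 400) [[0.0, 0.0], [639.0, 0.0], [639.0, 399.0], [0.0, 399.0]] mean [562.4 284.3] len [504. 441. 793. 449.] ang [163.   91.7 163.4  53.8]
(0, 0, 204, 74) [[-0.0, 0.0], [203.0, 0.0], [203.0, 73.0], [0.0, 73.0]] mean [449.9 507.1] len [166.  52. 175.  56.] ang [160.4  67.5 161.4  58.4]
[[335.0, 277.0], [312.0, 276.0], [310.0, 114.0], [337.0, 114.0]]
```

```bash
python3 - <<'E'
import cv2
g=cv2.cvtColor(cv2.imread('pics/w12.png'),cv2.COLOR_BGR2GRAY)
for r in (125,150,200,250,265): print(r,list(map(int,g[r,296:352:2])))
print(list(map(int,g[96:304:4,323])))
E
```

```text
125 [162, 161, 168, 165, 161, 170, 155, 157, 255, 255, 255, 255, 255, 255, 255, 255, 255, 255, 252, 246, 228, 129, 131, 131, 128, 126, 133, 126]
150 [161, 156, 151, 142, 124, 120, 123, 114, 219, 231, 233, 233, 233, 234, 234, 233, 247, 247, 247, 247, 214, 133, 131, 132, 131, 128, 131, 129]
200 [110, 109, 108, 110, 104, 107, 109, 105, 177, 202, 203, 203, 202, 203, 203, 202, 201, 201, 202, 201, 152, 109, 115, 110, 105, 111, 104, 104]
250 [114, 119, 117, 126, 127, 120, 122, 120, 178, 255, 255, 255, 255, 255, 255, 255, 255, 255, 255, 255, 174, 157, 160, 149, 154, 160, 152, 162]
265 [123, 128, 119, 118, 117, 118, 124, 115, 125, 222, 228, 255, 255, 255, 255, 255, 255, 255, 255, 255, 141, 126, 127, 121, 126, 123, 121, 130]
[160, 174, 161, 156, 160, 255, 255, 255, 255, 255, 246, 248, 243, 233, 235, 234, 232, 233, 232, 232, 233, 204, 204, 205, 204, 203, 203, 204, 204, 203, 204, 203, 204, 204, 255, 255, 255, 255, 255, 255, 255, 255, 255, 255, 255, 125, 122, 118, 121, 126, 154, 153]
```

The bar spans cols 312–336 and rows 114–276, exactly as predicted. Grasping it.

```bash
python3 -m jog '[{"linear":[0,0,0.4],"roll":0},{"linear":[0,0,0.8],"roll":0},{"linear":[0,0,0.8],"roll":0},{"linear":[0,0,0.45],"roll":0},{"linear":[0,0,0.2],"roll":0},{"linear":[0,0,0.08],"roll":0},{"linear":[0,0,0],"roll":0},{"linear":[0,0,0],"roll":0}]'|egrep 'pos|ft'; python3 -m jog '[{"linear":[0,0,0],"roll":0},{"linear":[0,0,0],"roll":0},{"linear":[0,0,0],"roll":0},{"linear":[0,0,0],"roll":0},{"linear":[0,0,0],"roll":0},{"linear":[0,0,0],"roll":0},{"linear":[0,0,0],"roll":0},{"linear":[0,0,0],"roll":0}]' -1 50
python3 -m jog '[{"linear":[0,0,-0.3],"roll":0},{"linear":[0,0,-0.6],"roll":-1},{"linear":[0,0,-0.6],"roll":-1},{"linear":[0,0,-0.3],"roll":-1},{"linear":[0,0,0],"roll":-1},{"linear":[0,0,0],"roll":-1},{"linear":[0,0,0],"roll":-0.8},{"linear":[0,0,0],"roll":0},{"linear":[0,0,0],"roll":0}]'; python3 go.py .609 .112 .03 102
python3 - <<'E'
from wm import *
meas('w8',{'crad':(.014,[(367,165),(413,147)])})
E
```

```text
position: [0.5822, 0.3251, -0.0335]
ft_force: [0.7, -0.5, -0.1]
time_s: 29.47
position: [0.5817, 0.3251, -0.0345]
tool_rot: [[0.292, 0.956, 0.001], [0.956, -0.292, 0.0], [0.0, 0.001, -1.0]]
ft_force: [-1.1, -0.7, 4.3]
grip_width: 0.0207
gripper_force: 49.9
time_s: 30.22
position: [0.5813, 0.325, 0.0373]
tool_rot: [[-0.206, 0.979, -0.0], [0.979, 0.206, -0.0], [0.0, -0.0, -1.0]]
ft_force: [0.2, -0.7, -0.6]
grip_width: 0.0202
gripper_force: 49.3
lin [-5.354 -0.42   0.182] roll -0.023 q6 after 7.0
t 30.22 pos [0.5813 0.325  0.0373] yaw 102.0
crad mean [591.7 207.9] mid02  len [56. 56.] ang [8. 8.]
```

```bash
python3 -m jog '[{"linear":[-0.3,-0.02,0],"roll":0},{"linear":[-0.6,-0.05,0],"roll":0},{"linear":[-0.7,-0.05,0],"roll":0},{"linear":[-0.75,-0.06,0],"roll":0},{"linear":[-0.75,-0.06,0],"roll":0},{"linear":[-0.75,-0.06,0],"roll":0},{"linear":[-0.7,-0.05,0],"roll":0},{"linear":[-0.5,-0.05,0],"roll":0},{"linear":[-0.25,-0.02,0],"roll":0},{"linear":[-0.05,0,0],"roll":0},{"linear":[0,0,0],"roll":0},{"linear":[0,0,0],"roll":0}]'|egrep 'pos|ft|grip'; python3 snap.py w13;python3 go.py .609 .112 -.0305 102; python3 comp.py w13 w13c 2 220,60 220,200; python3 -c "
import cv2;i=cv2.imread('pics/w13c.png')[:300];cv2.imwrite('pics/w13d.png',i)"; python3 - <<'E'
from wm import *
c=json.load(open('pics/w13.json'));a=np.radians(102);u=np.array([np.cos(a),np.sin(a),0])*.092;v=np.array([-np.sin(a),np.cos(a),0])*.028
q=pix(c,[np.array([.609,.112,.014])+i*u+j*v for i,j in((-1,-1),(-1,1),(1,1),(1,-1))]);print(q.round(),((q-[220,60])*2).round().tolist())
E
```

```text
position: [0.6093, 0.1132, 0.037]
ft_force: [0.0, 0.3, -1.5]
grip_width: 0.0204
gripper_force: 49.3
lin [-0.034 -0.013  1.687] roll 0.013 q6 after -12.4
t 31.27 pos [0.6093 0.1134 0.037 ] yaw 102.0
[[355. 317.]
 [290. 316.]
 [281.  89.]
 [363.  89.]] [[269.0, 513.0], [140.0, 513.0], [122.0, 58.0], [286.0, 58.0]]
```

View pics/w13d.png

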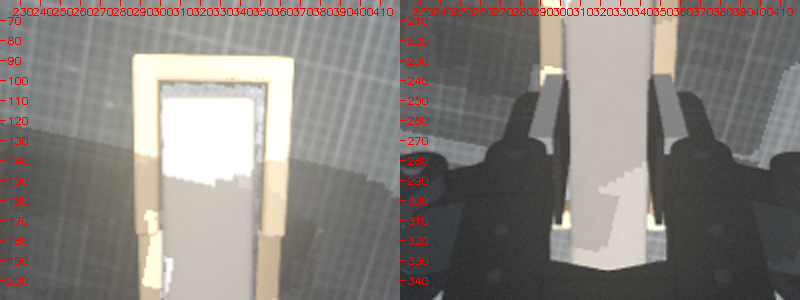

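The cradle's far corners sit at about (287,88) and (367,88), some 3.5 mm to the tool's +y, and it is well aligned. I shift by that and lower.

```bash
python3 -m jog '[{"linear":[-0.02,0.075,0.2],"roll":0},{"linear":[0,0,0.5],"roll":0},{"linear":[0,0,0.5],"roll":0},{"linear":[0,0,0.28],"roll":0},{"linear":[0,0,0.12],"roll":0},{"linear":[0,0,0.05],"roll":0},{"linear":[0,0,0],"roll":0},{"linear":[0,0,0],"roll":0}]'|egrep 'pos|ft'
```

```text
position: [0.6132, 0.1122, -0.0281]
ft_force: [-0.9, 0.3, -1.2]
```

```bash
python3 -m jog '[{"linear":[0,0,0.06],"roll":0},{"linear":[0,0,0],"roll":0},{"linear":[0,0,0],"roll":0}]'|egrep 'pos|ft'; python3 -m jog '[{"linear":[0,0,0],"roll":0},{"linear":[0,0,0],"roll":0},{"linear":[0,0,0],"roll":0},{"linear":[0,0,0],"roll":0},{"linear":[0,0,0],"roll":0},{"linear":[0,0,-0.3],"roll":0},{"linear":[0,0,-0.8],"roll":0},{"linear":[0,0,-0.9],"roll":0},{"linear":[0,0,-0.9],"roll":0},{"linear":[0,0,-0.6],"roll":0},{"linear":[0,0,0],"roll":0},{"linear":[0,0,0],"roll":0}]' 1 |egrep 'pos|ft|grip'
python3 snap.py w14; python3 - <<'E'
from wm import *
c=json.load(open('pics/w14.json'));g=cv2.cvtColor(cv2.imread('pics/w14.png'),cv2.COLOR_BGR2GRAY)
a=np.radians(102);u=np.array([np.cos(a),np.sin(a),0]);v=np.array([-np.sin(a),np.cos(a),0]);C=np.array([.6125,.1122,.014])
q=lambda s,t:pix(c,[C+s*.001*u+t*.001*v])[0].round().astype(int)
for s in (-60,-35,35,60): print('across',s,[int(g[q(s,t)[1],q(s,t)[0]]) for t in range(-36,37,3)])
print('along',[(s,int(g[q(s,0)[1],q(s,0)[0]])) for s in range(-104,105,4)])
E
```

```text
position: [0.6134, 0.1121, -0.0305]
ft_force: [0.9, 0.1, 2.6]
position: [0.6132, 0.1121, 0.1107]
ft_force: [-0.2, -0.3, -0.7]
grip_width: 0.0853
gripper_force: 0.0
across -60 [113, 121, 116, 113, 160, 230, 228, 139, 203, 216, 215, 216, 215, 216, 213, 193, 156, 159, 158, 154, 211, 217, 213, 154, 153]
across -35 [115, 119, 116, 114, 217, 217, 212, 149, 176, 215, 215, 215, 214, 214, 214, 200, 200, 215, 199, 192, 252, 253, 243, 144, 141]
across 35 [104, 109, 110, 106, 188, 220, 179, 146, 181, 191, 191, 191, 191, 192, 192, 187, 190, 186, 195, 194, 251, 247, 113, 104, 101]
across 60 [143, 139, 152, 184, 254, 254, 239, 220, 209, 255, 255, 255, 255, 255, 255, 253, 198, 203, 202, 250, 253, 253, 132, 128, 111]
along [(-104, 169), (-100, 156), (-96, 156), (-92, 169), (-88, 253), (-84, 252), (-80, 165), (-76, 150), (-72, 213), (-68, 215), (-64, 214), (-60, 215), (-56, 214), (-52, 216), (-48, 217), (-44, 216), (-40, 216), (-36, 214), (-32, 217), (-28, 217), (-24, 216), (-20, 217), (-16, 215), (-12, 215), (-8, 218), (-4, 216), (0, 215), (4, 214), (8, 190), (12, 190), (16, 255), (20, 255), (24, 255), (28, 255), (32, 254), (36, 191), (40, 192), (44, 212), (48, 219), (52, 242), (56, 255), (60, 255), (64, 255), (68, 255), (72, 255), (76, 190), (80, 202), (84, 191), (88, 252), (92, 252), (96, 147), (100, 154), (104, 148)]
```

All four pieces are seated: heights and contact agree, bar about 4.5 mm off centre. The gripper is clear, so I hand in.

```bash
python3 -c "
from rig import env
print(env.close_job())"
```

```text
the job is handed in; nothing more can be done
None
```

I handed the job in with all four pieces in their holders and released, after about 32 s of the 83 s; `close_job` returned no verdict. The fingertips are about 40 mm short of the reported TCP, so my first tries at the post and the block closed on air, and finding the offset pressed about 77 N onto the block through the fingertips. The cup and tape roll were never approached, though I did not re-measure them at the end.

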